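Take a carded spare off its display peg and kit it

ROBOT

A 6-joint arm with a two-finger parallel gripper is mounted at the origin on the work surface. World frame = base frame: x ahead of the robot, y to its left, z up, the work surface at z = 0. Lengths are in m, angles in rad, forces in N, time in s.
With the tool pointing down it reaches from about 0.4 to 0.925 m from the base axis. Payload 12.5 kg.
Tool frame: the origin (TCP) lies at the very end of the fingers, on their centre line; the grasp point (between the pads) lies arm.grasp_offset behind it (arm.grasp_offset is the distance from the TCP to the grasp point, in m); z points along the fingers, y is the line along which they close (so a half turn about z gives the same grasp; the last joint's range is limited). The gripper opens to 95 mm and grips with 3 to 60 N. Pads are 20 mm wide; open, the fingers measure 119 mm over their backs; the gripper's body (75 mm by 180 mm) begins 59 mm behind the grasp point.
Start: joints at [-1.284, 0.491, 1.559, -0, 1.092, -0.106], TCP at [0.239, -0.577, 0.215] pointing down, gripper open.
Joint ranges: [-3.1, 3.1], [-0.84, 2.19], [0.05, 2.79], [-1.13, 4.28], [0.06, 2.93], [-2.69, 2.69]. Speed limits (rad/s): [2.22, 2.22, 2.79, 3.14, 3.14, 3.14].

INTERFACE

Orientations are given as a rotation vector (axis times angle).
In Python, from rig import arm gives the robot as it stands.
- The arm moves only by the tool step_arm, never from a script. Its argument "plan" is a list of rows, each an object of numbers: "tx", "ty", "tz": the shift along the tool's x, y, z in m; "ax", "ay", "az": the turn, a rotation vector about the tool's x, y, z in degrees; "jaw": the opening, from -1 (shut) to 1 (fully open). In form: [{"tx": .., "ty": .., "tz": .., "ax": .., "ay": .., "az": .., "jaw": ..}, ...]. A call has 1 to 12 rows; each row is the pose to reach, as a shift and turn from the pose commanded when the call began, along the tool's axes at that moment; what a row does not reach only later rows make up. A row lasts 1/12 s, in which the tool goes at most 41.7 mm and 7.16 degrees, less where a joint would pass 70% of its speed; a pose out of reach is approached as far as the arm can. A call with a gripper value outside its range is refused whole. The fingers move at their own pace and stop on an object; "grip_force" is the grip in N (left out, the last holds). Time passes only in rows, so rows that repeat a pose let the fingers close. It gives the time, the measured TCP pose, the force, the opening and the grip force at its end, in the units of the state.
- arm.get_obs(): the state, without advancing time (a new reading comes with each control period).
- arm.read_camera(name): name is "scene" or "top" or "wrist"; returns the picture (420x560x3 uint8, red, green, blue); there is no depth.
- arm.calibration(name): a dict with "camera_matrix" (3x3 intrinsics, pixels), "dist_coeffs" ([k1, k2, p1, p2, k3] as OpenCV has them; the pictures are not rectified), "R" (3x3) and "t" (3): a world point X has camera coordinates R X + t; the wrist camera has in their place "tool_from_camera" (4x4, takes a point from camera to tool coordinates, whose origin is the TCP and whose axes are the flange's). Camera axes: x right, y down, z forward; pixel columns grow to the right and rows downward; lengths in m; the calibration is good to about 2 mm. A picture is of the moment at which its call begins: read the wrist's pose just before it. calibration takes no time and is no camera call.
- arm.finish_job(): hands the job in; it is judged then, once.
Trained networks look in the newest picture that a camera, given by its name, has taken for a name from the list of things; names that differ only in an ending like _2 or _b are one class to them, and where a whole thing is asked for, a point or a joint stands for the part that bears it (a point fixed in the world has none). Each returns a list of dicts, best first, with "p" (0 to 1); they miss things now and then, are a little off and sometimes report something else, mostly with a low value. They report only what shows in the picture. A call takes as long as a camera call.
- arm.trace(query, camera): "pixels" (420x560 bool, what is visible of it) and "centre" ([column, row] in pixels, amid what is visible of it).
The state is a dict: "t": time; "joint_pos": joint angles; "dq": joint speeds; "effort": joint torques, N m; "position": TCP position; "tcp_rot": TCP orientation; "wrist_force": force on the tool from outside, world axes, zero at the start; "wrist_torque": the same for the moment, N m; "gripper_width": opening from 0.0 (shut) to 1.0 (fully open); "grip_force": force on a finger pad.
Only numpy, scipy, OpenCV 4.12 (cv2) and the standard library are available. Lean on these libraries where they do the work, as an engineer would, in place of code of your own. Each camera call takes 0.05 s, during which the arm holds its last target. There are 200 camera calls.

TASK

Take the red blister pack off its peg on the spares rack: keep it in your grip, draw it along the peg and lift it over the upturned tip by feel, never forcing it against the wire. Then set it down gently, upright, in the empty slot of the white caddy, and let go. Do not drop it, and leave the other packs and everything else where they are.

Things in the scene. Friction and masses are not known exactly. Their poses are not given: they have to be found in the camera images.
- red_pack: the pack to move: rigid blister pack with a red card, 50 mm wide (its y), 20 mm thick (x), 98 mm high (z up), 80 to 170 g. A clear box from z 0 to 72 mm; above it only the 2 mm card, in the middle plane x = 0. Origin: centre of its underside. Hangs foremost on one of the three pegs (which one varies). Can be pinched from above across its 50 mm width by the upper part of the clear box
- red_pack_hole (a point): centre of the red pack's hang slot, 81 mm above its underside: a closed slot through the card, 22 mm wide (y) and 10 mm high, its top edge (86 mm above the underside) resting on the peg's wire. The thin card round the slot is easily torn: it bears about 6 N against the wire, no more
- rack: spares rack screwed to the bench (does not move): an aluminium bar along its y, 370 mm long, top at height 202 mm, on two end posts. Three wire pegs stick out of the bar along the rack's -x (roughly towards the robot), at y = -125, 0 and +125 mm. Origin: on the bench under the middle of the bar
- pegs (a point): on the axis of the middle peg where its tip bends up: 130 mm from the bar's middle, 190 mm above the bench; axes as the rack. All pegs: 5 mm steel wire, straight and level up to here, then a rigid straight tip, 28 mm long, rising outward. How steeply differs from peg to peg, anything from 15 to 40 degrees above level, and is not measured: feel for it
- caddy: white open caddy, fixed to the bench, 82 mm (x) by 74 mm (y, 86 mm with its rims) by 45 mm high, walls and floor 4 mm, with two slots side by side in x, each 35 mm (x) by 66 mm (y), separated by a 4 mm wall; the one towards -x (nearer the robot) is empty, the other holds kitted_pack. Origin: centre of its underside
- free_slot (a point): middle of the floor of the caddy's empty slot, 19.5 mm from the caddy's origin along its -x, 4 mm above the bench; its axes are the caddy's
- blue_pack: same shape as red_pack; blue card; hangs foremost on one of the pegs
- green_pack: same shape as red_pack; green card; hangs foremost on one of the pegs
- rear_pack_a: same shape as red_pack; grey card; hangs behind the front pack on the peg at y = -125 mm, nearer the bar, 45 mm or more behind it
- rear_pack_b: same shape as red_pack; grey card; the same on the peg at y = +125 mm
- kitted_pack: same shape as red_pack; yellow card; stands in the caddy's far slot
- sample_pot: clear pot with red lid, 48 mm diameter, 58 mm high, stands on the bench; origin under its centre
- amber_bottle: amber bottle with red cap, 52 mm diameter, 95 mm high, stands on the bench; origin under its centre
- spanner: steel spanner, 150 mm long, lies on the bench

How it is judged:
On the way, in this order (a step that is already met when the one before it is completed fails the run):
1. the red pack is clear of the peg's tip, out in front of the rack, in the gripper (x of red_pack_hole in the frame of rack below -0.17 m and contact force between red_pack and rack below 0.05 N and contact force between red_pack and the fingers above 1 N and height (world z) of red_pack above 0.06 m), for 0.2 s.
2. the red pack stands on the floor of the empty slot (x of red_pack in the frame of free_slot between -0.01 and 0.01 m and y of red_pack in the frame of free_slot between -0.012 and 0.012 m and z of red_pack in the frame of free_slot between -0.003 and 0.004 m and angle between red_pack's own z axis and vertical below 0.12 rad), for 0.2 s.
At the end, for the whole second after the job is handed in: the red pack stands upright (within about 7 degrees) on the floor of the caddy's empty slot, released and at rest; the other packs, the pot, the bottle and the spanner are within 30 mm of where they were (all of step 2 and contact force between red_pack and the fingers below 0.05 N and linear speed of red_pack below 0.02 m/s and distance of each of blue_pack, green_pack, rear_pack_a, rear_pack_b, kitted_pack, sample_pot, amber_bottle, spanner from where it was at the start of the episode below 0.03 m); the robot touches nothing.
It fails at once if the red pack is forced against the rack or its peg (more than 6 N) (contact force between red_pack and rack above 6 N).
It fails at once if the red pack is dropped (moves faster than 0.5 m/s out of the gripper) (contact force between red_pack and the fingers below 0.05 N and linear speed of red_pack above 0.5 m/s).
It fails at once if the red pack is driven hard into the caddy (more than 40 N) (contact force between red_pack and caddy above 40 N).
It fails at once if another pack, the pot, the bottle or the spanner is moved more than 30 mm (distance of any of blue_pack, green_pack, rear_pack_a, rear_pack_b, kitted_pack, sample_pot, amber_bottle, spanner from where it was at the start of the episode above 0.03 m).
It also fails if it takes over 72 s, if anything falls off the work surface, if the arm or the gripper's body presses on something with over 40 N, if the wrist force passes 120 N, or if a joint passes its speed limit or range.

## Working session

There is one attempt and no reset: what is moved stays moved. The work goes in short steps, Python scripts to look and compute and a tool call to move; the robot and the scene stay as the last step left them, time stands still between calls to the robot, and variables do not carry over. Pictures are saved under pics/ and viewed, at most 13 in all, crops included, and the job is handed in when it is done.

Besides the shell and the picture viewer there is one more tool, called after "Emit:" as name(argument=value, ...), one argument or row to a line, values as JSON. step_arm: Moves the arm, as the interface text tells. Its arguments: {"type":"object","properties":{"plan":{"type":"array"},"grip_force":{"type":"number"}},"required":["plan"]}

```bash
ls; mkdir -p pics; cat > h.py <<'E'
import numpy as np, cv2
from scipy.spatial.transform import Rotation as Rn
from rig import arm
def cam(name,obs=None):
    c=arm.calibration(name); K=np.array(c["camera_matrix"]); d=np.array(c["dist_coeffs"],float)
    if name=="wrist":
        T=np.array(c["tool_from_camera"]); o=obs or arm.get_obs()
        W=np.eye(4); W[:3,:3]=Rn.from_rotvec(o["tcp_rot"]).as_matrix(); W[:3,3]=o["position"]
        M=np.linalg.inv(W@T); return K,d,M[:3,:3],M[:3,3]
    return K,d,np.array(c["R"]),np.array(c["t"])
def proj(cm,X):
    K,d,R,t=cm; return cv2.projectPoints(np.array(X,float).reshape(-1,1,3),cv2.Rodrigues(R)[0],t,K,d)[0].reshape(-1,2)
def ray(cm,p):
    K,d,R,t=cm; u=cv2.undistortPoints(np.array(p,float).reshape(-1,1,2),K,d).reshape(-1,2)
    v=np.c_[u,np.ones(len(u))]@R; return -R.T@t, v/np.linalg.norm(v,axis=1)[:,None]
def onplane(cm,p,z):
    o,v=ray(cm,p); return o+v*((z-o[2])/v[:,2])[:,None]
def tri(cms,ps):
    A=0;b=0
    for c,p in zip(cms,ps):
        o,v=ray(c,p); P=np.eye(3)-np.outer(v[0],v[0]); A=A+P; b=b+P@o
    return np.linalg.solve(A,b)
def save(img,f): cv2.imwrite("pics/"+f,cv2.cvtColor(img,cv2.COLOR_RGB2BGR))
E
python3 - <<'E'
from h import *
o=arm.get_obs(); print({k:np.round(v,3) for k,v in o.items()}, arm.grasp_offset)
a=arm.read_camera("scene"); b=arm.read_camera("top")
save(a,"scene0.png"); save(b,"top0.png")
for c in("scene","top"):
    cm=cam(c); print(c,np.round(-cm[2].T@cm[3],3),np.round(cm[2][2],2),cm[0][0,0])
    for q in("red_pack","rack","caddy","kitted_pack"):
        for r in arm.trace(q,c)[:2]:
            ys,xs=np.nonzero(r["pixels"]); print(q,round(r["p"],2),np.round(r["centre"]),xs.min(),xs.max(),ys.min(),ys.max())
E
```

```text
pics
{'t': np.float64(0.0), 'joint_pos': array([-1.284,  0.492,  1.559, -0.   ,  1.092, -0.106]), 'dq': array([ 0.001, -0.001, -0.001, -0.   ,  0.001,  0.001]), 'effort': array([ 3.0000e-03, -6.1264e+01, -2.5818e+01,  6.9000e-02,  4.8000e-02,
       -0.0000e+00]), 'position': array([ 0.239, -0.577,  0.214]), 'tcp_rot': array([-3.08 , -0.613,  0.   ]), 'wrist_force': array([-0.265,  0.09 , -0.462]), 'wrist_torque': array([-0.02 ,  0.011,  0.006]), 'grip_force': np.float64(0.0), 'gripper_width': np.float64(0.998)} 0.0188
scene [ 1.122 -0.78   0.781] [-0.52  0.65 -0.56] 476.4198035061221
red_pack 0.6 [344. 168.] 337 353 148 184
rack 0.82 [338. 207.] 294 398 155 293
caddy 0.82 [220. 275.] 198 248 252 290
kitted_pack 0.59 [226. 257.] 218 239 243 274
top [ 0.312 -0.041  1.384] [ 0.16  0.02 -0.99] 500.44941198537595
red_pack 0.75 [183. 206.] 167 194 199 211
rack 0.76 [229. 160.] 151 302 149 219
caddy 0.74 [342. 240.] 327 361 217 253
kitted_pack 0.68 [343. 229.] 335 355 222 233
kitted_pack 0.45 [279. 172.] 268 288 167 181
```

View pics/scene0.png

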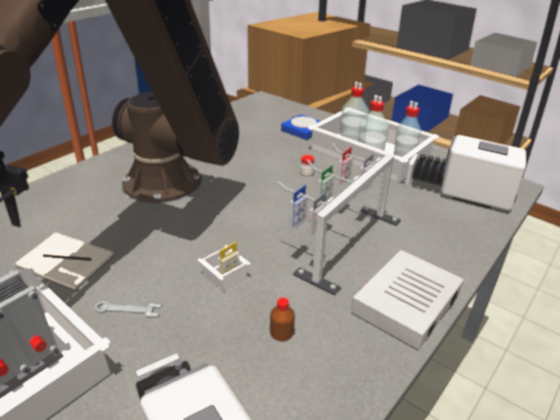

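View pics/top0.png

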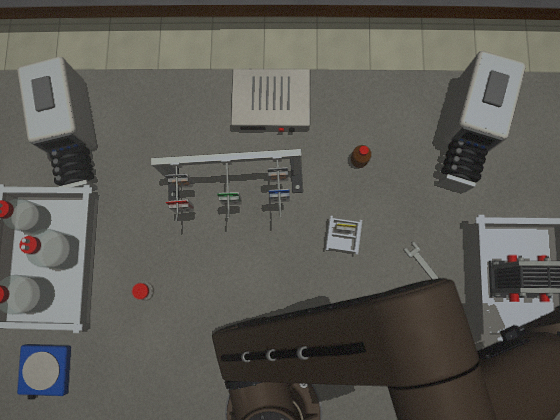

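The red pack hangs on the left (+y) peg: top view (178,203), with its tip at (182,233), and scene view (346,163). The caddy is at top (342,235), with its empty slot nearer the robot.

```bash
python3 - <<'E'
from h import *
b=cv2.cvtColor(cv2.imread("pics/top0.png"),cv2.COLOR_BGR2RGB); a=cv2.cvtColor(cv2.imread("pics/scene0.png"),cv2.COLOR_BGR2RGB)
c1=cv2.resize(b[140:260,145:375],None,fx=3.4,fy=3.4,interpolation=cv2.INTER_CUBIC)
save(c1,"crop1.png")
ct=cam("top")
print("bar",onplane(ct,[[152,161],[301,153]],.202))
print("tip", onplane(ct,[[182,233],[230,231],[271,228]],.2))
print("red",onplane(ct,[[168,204],[188,203.5]],.1))
arm.read_camera("top"); r=arm.trace("caddy","top")[0]["pixels"].astype(np.uint8)
q=cv2.boxPoints(cv2.minAreaRect(cv2.findNonZero(r))); print(q); w=onplane(ct,q,.045); print(w,w.mean(0))
E
```

```text
bar [[ 0.62956897  0.30263868  0.202     ]
 [ 0.65288281 -0.06267692  0.202     ]]
tip [[0.4529418  0.22045914 0.2       ]
 [0.45928309 0.1051958  0.2       ]
 [0.46775712 0.00728488 0.2       ]]
red [[0.54095123 0.28310626 0.1       ]
 [0.54287428 0.23026966 0.1       ]]Traceback (most recent call last):
  File "<stdin>", line 9, in <module>
IndexError: list index out of range
```

View pics/crop1.png

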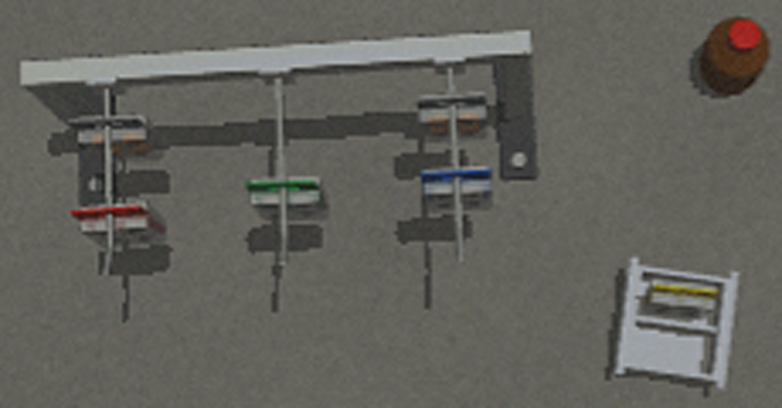

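The crop shows real peg tips (e.g. left tip at crop (107,275)); the darker lines are shadows. Bar corners are at crop (22,62)…(530,55), caddy corners at (632,260), (738,272), (722,385), (617,372).

```bash
python3 - <<'E'
from h import *
np.set_printoptions(precision=4,suppress=True)
ct=cam("top"); P=lambda l:np.array(l)/3.4+[145-.35,140-.35]
w=onplane(ct,P([[22,62],[530,32],[530,55],[22,85]]),.202);print("bar",w,w.mean(0)); d=w[0]-w[1]+w[3]-w[2]; yaw=np.arctan2(-d[0],d[1]); print("yaw",np.degrees(yaw))
R=Rn.from_euler("z",yaw).as_matrix(); o=w.mean(0); o[2]=0
for y in(.125,0,-.125): print("tip px", proj(ct,o+R@[-.155,y,.2]), "base",proj(ct,o+R@[0,y,.19]),"bend",o+R@[-.13,y,.19])
print("seen",P([[107,275],[284,265],[461,260]]))
print("red top",onplane(ct,P([[74,211],[146,210]]),.202))
k=onplane(ct,P([[632,260],[738,272],[722,385],[617,372]]),.045);print("caddy",k,k.mean(0)); 
d=k[0]-k[1]+k[3]-k[2]; cy=np.arctan2(-d[0],d[1]); print("yaw",np.degrees(cy)); print("free",k.mean(0)+Rn.from_euler("z",cy).apply([-.0195,0,0]))
print("pot",onplane(ct,[[142,291]],.058),"bottle",onplane(ct,[[361,153]],.095))
E
```

```text
bar [[ 0.6374  0.3053  0.202 ]
 [ 0.6628 -0.0615  0.202 ]
 [ 0.6457 -0.0616  0.202 ]
 [ 0.6203  0.3043  0.202 ]] [0.6416 0.1216 0.202 ]
yaw 3.966389911723641
tip px [[176.2326 222.4403]] base [[175.8835 161.117 ]] bend [0.5033 0.2373 0.19  ]
tip px [[227.9816 219.5185]] base [[226.1616 158.1235]] bend [0.5119 0.1126 0.19  ]
tip px [[280.0046 216.5792]] base [[276.6971 155.1701]] bend [ 0.5205 -0.0121  0.19  ]
seen [[176.1206 220.5324]
 [228.1794 217.5912]
 [280.2382 216.1206]]
red top [[0.5284 0.2615 0.202 ]
 [0.5296 0.21   0.202 ]]
caddy [[ 0.5225 -0.1469  0.045 ]
 [ 0.5139 -0.231   0.045 ]
 [ 0.4239 -0.2176  0.045 ]
 [ 0.4331 -0.1351  0.045 ]] [ 0.4734 -0.1826  0.045 ]
yaw -6.109209836873119
free [ 0.454  -0.1806  0.045 ]
pot [[0.3139 0.3516 0.058 ]] bottle [[ 0.6854 -0.2241  0.095 ]]
```

```bash
cat >> h.py <<'E'
np.set_printoptions(precision=4,suppress=True)
def R0(yaw): # pointing down, tool x at yaw (deg)
    return Rn.from_euler("z",yaw,degrees=True)*Rn.from_euler("x",180,degrees=True)
def go(pos,rot):
    o=arm.get_obs(); A=Rn.from_rotvec(o["tcp_rot"])
    print("shift",A.inv().apply(np.array(pos)-o["position"]),"turn",np.degrees((A.inv()*rot).as_rotvec()))
E
python3 - <<'E'
from h import *
c=arm.calibration("wrist"); print(np.array(c["tool_from_camera"]),np.array(c["camera_matrix"]))
o=arm.get_obs(); print(Rn.from_rotvec(o["tcp_rot"]).as_matrix())
go([.38,-.19,.30],R0(-6)); go([.38,-.19,.30],R0(174))
E
```

```text
[[ 0.0008 -0.9699 -0.2437  0.0681]
 [ 1.      0.001  -0.0008 -0.0011]
 [ 0.001  -0.2437  0.9699 -0.1713]
 [ 0.      0.      0.      1.    ]] [[311.9852   0.     279.9709]
 [  0.     311.9852 203.6431]
 [  0.       0.       1.    ]]
[[ 0.9238  0.3828  0.    ]
 [ 0.3828 -0.9238 -0.0001]
 [-0.      0.0001 -1.    ]]
shift [ 0.2783 -0.304  -0.0854] turn [ 0.0056 -0.0007 28.5048]
shift [ 0.2783 -0.304  -0.0854] turn [   0.001     0.0076 -151.4952]
```

Emit:
step_arm(
  plan=[
    {"tx": 0.338, "ty": -0.29, "tz": -0.035, "az": -151.5, "jaw": 1},
    {"tx": 0.338, "ty": -0.29, "tz": -0.035, "az": -151.5, "jaw": 1},
    {"tx": 0.338, "ty": -0.29, "tz": -0.035, "az": -151.5, "jaw": 1},
    {"tx": 0.338, "ty": -0.29, "tz": -0.035, "az": -151.5, "jaw": 1},
    {"tx": 0.338, "ty": -0.29, "tz": -0.035, "az": -151.5, "jaw": 1},
    {"tx": 0.338, "ty": -0.29, "tz": -0.035, "az": -151.5, "jaw": 1},
    {"tx": 0.338, "ty": -0.29, "tz": -0.035, "az": -151.5, "jaw": 1},
    {"tx": 0.338, "ty": -0.29, "tz": -0.035, "az": -151.5, "jaw": 1},
    {"tx": 0.338, "ty": -0.29, "tz": -0.035, "az": -151.5, "jaw": 1},
    {"tx": 0.338, "ty": -0.29, "tz": -0.035, "az": -151.5, "jaw": 1},
    {"tx": 0.338, "ty": -0.29, "tz": -0.035, "az": -151.5, "jaw": 1},
    {"tx": 0.338, "ty": -0.29, "tz": -0.035, "az": -151.5, "jaw": 1},
  ],
)

```text
$.plan[0]: bad value
```

```bash
python3 - <<'E'
from h import *
go([.44,-.18,.25],R0(174)); print(arm.get_obs()["joint_pos"])
E
```

```text
shift [ 0.3376 -0.2903 -0.0354] turn [   0.001     0.0076 -151.4952]
[-1.2836  0.4909  1.5589 -0.      1.0917 -0.1056]
```

Emit:
step_arm(
  plan=[
    {"tx": 0.338, "ty": -0.29, "tz": -0.035, "ax": 0, "ay": 0, "az": -151.5, "jaw": 1},
    {"tx": 0.338, "ty": -0.29, "tz": -0.035, "ax": 0, "ay": 0, "az": -151.5, "jaw": 1},
    {"tx": 0.338, "ty": -0.29, "tz": -0.035, "ax": 0, "ay": 0, "az": -151.5, "jaw": 1},
    {"tx": 0.338, "ty": -0.29, "tz": -0.035, "ax": 0, "ay": 0, "az": -151.5, "jaw": 1},
    {"tx": 0.338, "ty": -0.29, "tz": -0.035, "ax": 0, "ay": 0, "az": -151.5, "jaw": 1},
    {"tx": 0.338, "ty": -0.29, "tz": -0.035, "ax": 0, "ay": 0, "az": -151.5, "jaw": 1},
    {"tx": 0.338, "ty": -0.29, "tz": -0.035, "ax": 0, "ay": 0, "az": -151.5, "jaw": 1},
    {"tx": 0.338, "ty": -0.29, "tz": -0.035, "ax": 0, "ay": 0, "az": -151.5, "jaw": 1},
    {"tx": 0.338, "ty": -0.29, "tz": -0.035, "ax": 0, "ay": 0, "az": -151.5, "jaw": 1},
    {"tx": 0.338, "ty": -0.29, "tz": -0.035, "ax": 0, "ay": 0, "az": -151.5, "jaw": 1},
    {"tx": 0.338, "ty": -0.29, "tz": -0.035, "ax": 0, "ay": 0, "az": -151.5, "jaw": 1},
    {"tx": 0.338, "ty": -0.29, "tz": -0.035, "ax": 0, "ay": 0, "az": -151.5, "jaw": 1},
  ],
)

```text
t: 1.6
position: [0.4421, -0.1762, 0.2503]
tcp_rot: [1.823, 2.557, 0.001]
wrist_force: [-0.4, -0.1, -0.4]
gripper_width: 1.0
grip_force: 0.0
```

```bash
python3 - <<'E'
from h import *
go([.44,-.18,.25],R0(174)); print(arm.get_obs()["joint_pos"])
E
```

```text
shift [-0.0029 -0.0033  0.0003] turn [  0.0563   0.0607 -64.9799]
[-0.5186  0.2376  1.8628  0.0009  1.0401 -0.851 ]
```

```bash
python3 - <<'E'
from h import *
o=arm.get_obs(); a=arm.read_camera("wrist"); save(a,"w1.png"); cv2.imwrite("pics/w1.npy.png",a)
np.save("w1_o.npy",np.r_[o["position"],o["tcp_rot"]])
cm=cam("wrist",o); c=np.array([.4734,-.1826,0]); R=Rn.from_euler("z",-6.1,degrees=True)
X=c+R.apply([[x,y,.045] for x,y in((.041,.037),(.041,-.037),(-.041,-.037),(-.041,.037))]); print(proj(cm,X))
E
```

```text
[[345.2265 184.0099]
 [318.0391 235.5899]
 [259.5564 209.2826]
 [284.9266 155.3497]]
```

Emit:
step_arm(
  plan=[
    {"tx": -0.003, "ty": -0.003, "tz": 0, "ax": 0, "ay": 0, "az": -65, "jaw": 1},
    {"tx": -0.003, "ty": -0.003, "tz": 0, "ax": 0, "ay": 0, "az": -65, "jaw": 1},
    {"tx": -0.003, "ty": -0.003, "tz": 0, "ax": 0, "ay": 0, "az": -65, "jaw": 1},
    {"tx": -0.003, "ty": -0.003, "tz": 0, "ax": 0, "ay": 0, "az": -65, "jaw": 1},
    {"tx": -0.003, "ty": -0.003, "tz": 0, "ax": 0, "ay": 0, "az": -65, "jaw": 1},
    {"tx": -0.003, "ty": -0.003, "tz": 0, "ax": 0, "ay": 0, "az": -65, "jaw": 1},
    {"tx": -0.003, "ty": -0.003, "tz": 0, "ax": 0, "ay": 0, "az": -65, "jaw": 1},
    {"tx": -0.003, "ty": -0.003, "tz": 0, "ax": 0, "ay": 0, "az": -65, "jaw": 1},
    {"tx": -0.003, "ty": -0.003, "tz": 0, "ax": 0, "ay": 0, "az": -65, "jaw": 1},
    {"tx": -0.003, "ty": -0.003, "tz": 0, "ax": 0, "ay": 0, "az": -65, "jaw": 1},
    {"tx": -0.003, "ty": -0.003, "tz": 0, "ax": 0, "ay": 0, "az": -65, "jaw": 1},
  ],
)

```text
t: 2.57
position: [0.4384, -0.1843, 0.2496]
tcp_rot: [0.188, 3.136, -0.0]
wrist_force: [-0.1, 0.1, -0.2]
gripper_width: 1.001
grip_force: 0.0
```

```bash
python3 - <<'E'
from h import *
o=arm.get_obs(); b=arm.read_camera("wrist")
np.save("w2_o.npy",np.r_[o["position"],o["tcp_rot"]]); a=cv2.cvtColor(cv2.imread("pics/w1.png"),cv2.COLOR_BGR2RGB); save(b,"w2.png")
out=[]
for im,f in((a,"w1_o.npy"),(b,"w2_o.npy")):
    p=np.load(f); cm=cam("wrist",{"position":p[:3],"tcp_rot":p[3:]}); c=np.array([.4734,-.1826,0]); R=Rn.from_euler("z",-6.1,degrees=True)
    X=c+R.apply([[x,y,.045] for x,y in((.041,.037),(.041,-.037),(-.041,-.037),(-.041,.037))]); q=proj(cm,X); print(f,q)
    x0,y0=(q.mean(0)-[80,100]).clip(0,[400,220]).astype(int); print(x0,y0); out.append(cv2.resize(im[y0:y0+200,x0:x0+160],None,fx=2.5,fy=2.5,interpolation=cv2.INTER_CUBIC))
save(np.hstack(out),"cad.png"); print(out[0].shape,out[1].shape, o["position"],o["joint_pos"])
go([.40,.22,.30],R0(184))
E
```

```text
w1_o.npy [[344.1139 183.486 ]
 [316.9665 235.1023]
 [258.4415 208.7949]
 [283.7745 154.818 ]]
220 95
w2_o.npy [[312.8536 241.1521]
 [255.1636 241.8657]
 [252.9953 178.6028]
 [313.7302 177.8355]]
203 109
(500, 400, 3) (500, 400, 3) [ 0.4384 -0.1843  0.2496] [-0.537   0.2383  1.8639 -0.0001  1.0393 -1.9877]
shift [ 0.0868  0.3967 -0.0504] turn [ -0.0064   0.0045 -10.9072]
```

View pics/cad.png

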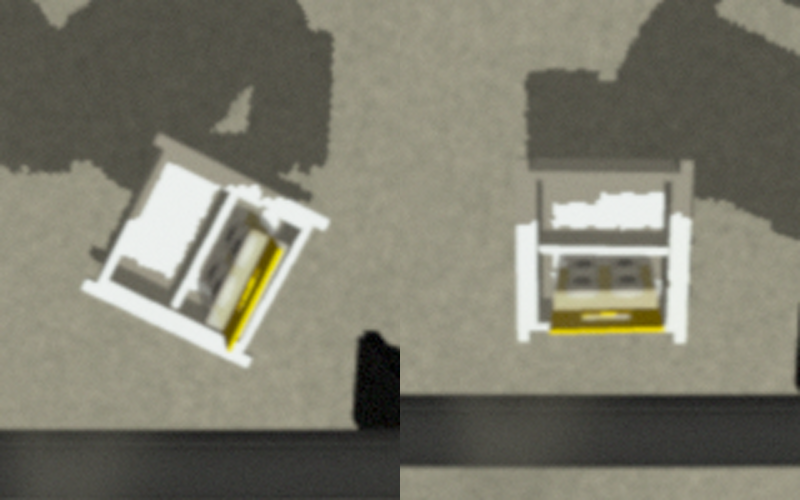

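View 1 (left crop) shows the rim corners at (328,222), (248,365), (84,287) and (158,135); view 2 (right crop) shows (688,342), (520,342), (527,160) and (692,160). The free slot is empty in both.

```bash
python3 - <<'E'
from h import *
C=[]
for f in("w1_o.npy","w2_o.npy"):
    p=np.load(f); C.append(cam("wrist",{"position":p[:3],"tcp_rot":p[3:]}))
a=np.array([[328,222],[248,365],[84,287],[158,135]])/2.5+[219.7,94.7]
b=np.array([[288,342],[120,342],[127,160],[292,160]])/2.5+[202.7,108.7]
T=np.array([tri(C,[a[i],b[i]]) for i in range(4)])
for n,k in(("tri",T),("w1",onplane(C[0],a,.045)),("w2",onplane(C[1],b,.045))):
    m=k.mean(0); d=k[0]-k[1]+k[3]-k[2]; cy=np.degrees(np.arctan2(-d[0],d[1])); e=k[0]-k[3]+k[1]-k[2]
    print(n,k,m,"yaw",cy,np.degrees(np.arctan2(e[1],e[0])),np.linalg.norm(d)/2,np.linalg.norm(e)/2)
    print("free",m+Rn.from_euler("z",cy,degrees=True).apply([-.0195,0,0]))
E
```

```text
tri [[ 0.5223 -0.1457  0.0541]
 [ 0.5157 -0.2307  0.0424]
 [ 0.4213 -0.2132  0.058 ]
 [ 0.4323 -0.1344  0.0432]] [ 0.4729 -0.181   0.0494] yaw -6.123824513519947 -8.91054369825701 0.08236103873462944 0.09333740542916243
free [ 0.4535 -0.1789  0.0494]
w1 [[ 0.526  -0.1474  0.045 ]
 [ 0.5153 -0.2301  0.045 ]
 [ 0.4229 -0.218   0.045 ]
 [ 0.4332 -0.1349  0.045 ]] [ 0.4744 -0.1826  0.045 ] yaw -7.226705994329192 -7.554203187027623 0.08351013588291975 0.09342665758247849
free [ 0.455  -0.1802  0.045 ]
w2 [[ 0.5248 -0.1443  0.045 ]
 [ 0.5145 -0.2301  0.045 ]
 [ 0.4216 -0.2134  0.045 ]
 [ 0.4311 -0.1339  0.045 ]] [ 0.473  -0.1804  0.045 ] yaw -6.841152445887934 -8.260245538448057 0.08329980486417439 0.09427541043134907
free [ 0.4536 -0.1781  0.045 ]
```

Emit:
step_arm(
  plan=[
    {"tx": 0.087, "ty": 0.39, "tz": -0.03, "ax": 0, "ay": 0, "az": -11, "jaw": 1},
    {"tx": 0.087, "ty": 0.39, "tz": -0.03, "ax": 0, "ay": 0, "az": -11, "jaw": 1},
    {"tx": 0.087, "ty": 0.39, "tz": -0.03, "ax": 0, "ay": 0, "az": -11, "jaw": 1},
    {"tx": 0.087, "ty": 0.39, "tz": -0.03, "ax": 0, "ay": 0, "az": -11, "jaw": 1},
    {"tx": 0.087, "ty": 0.39, "tz": -0.03, "ax": 0, "ay": 0, "az": -11, "jaw": 1},
    {"tx": 0.087, "ty": 0.39, "tz": -0.03, "ax": 0, "ay": 0, "az": -11, "jaw": 1},
    {"tx": 0.087, "ty": 0.39, "tz": -0.03, "ax": 0, "ay": 0, "az": -11, "jaw": 1},
    {"tx": 0.087, "ty": 0.39, "tz": -0.03, "ax": 0, "ay": 0, "az": -11, "jaw": 1},
    {"tx": 0.087, "ty": 0.39, "tz": -0.03, "ax": 0, "ay": 0, "az": -11, "jaw": 1},
    {"tx": 0.087, "ty": 0.39, "tz": -0.03, "ax": 0, "ay": 0, "az": -11, "jaw": 1},
    {"tx": 0.087, "ty": 0.39, "tz": -0.03, "ax": 0, "ay": 0, "az": -11, "jaw": 1},
    {"tx": 0.087, "ty": 0.39, "tz": -0.03, "ax": 0, "ay": 0, "az": -11, "jaw": 1},
  ],
)

```text
t: 3.62
position: [0.3964, 0.2143, 0.2795]
tcp_rot: [0.12, -3.139, 0.0]
wrist_force: [0.9, 0.6, -1.9]
gripper_width: 1.0
grip_force: 0.0
```

```bash
python3 - <<'E'
from h import *
o=arm.get_obs(); b=arm.read_camera("wrist"); save(b,"w3.png"); np.save("w3_o.npy",np.r_[o["position"],o["tcp_rot"]])
cm=cam("wrist",o); R=Rn.from_euler("z",3.97,degrees=True); 
print(o["position"],o["joint_pos"],"bend/tip/bar px",proj(cm,np.array([.6416,.1216,0])+R.apply([[-.13,.125,.19],[-.155,.125,.2],[0,.125,.202],[-.13,0,.19]])))
print([ (round(r["p"],2),r["centre"]) for r in arm.trace("red_pack","wrist")])
E
```

```text
[0.3964 0.2143 0.2795] [ 0.349   0.1685  1.8702 -0.0003  1.103  -1.2984] bend/tip/bar px [[293.9672 316.8607]
 [295.0193 299.2894]
 [291.7694 431.0632]
 [163.8273 315.1419]]
[(0.97, [291.6, 310.4])]
```

View pics/w3.png

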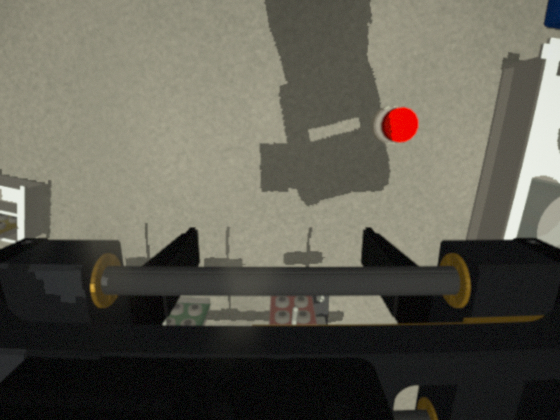

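The wrist view shows the pot lid at (400,124) and the red pack between the fingers at (292,310); the gripper hides most of the peg. I'll take two views with the peg higher in the picture.

Emit:
step_arm(
  plan=[
    {"tx": -0.135, "ty": -0.064, "tz": 0.03, "ax": 0, "ay": 0, "az": 0.4, "jaw": 1},
    {"tx": -0.135, "ty": -0.064, "tz": 0.03, "ax": 0, "ay": 0, "az": 0.4, "jaw": 1},
    {"tx": -0.135, "ty": -0.064, "tz": 0.03, "ax": 0, "ay": 0, "az": 0.4, "jaw": 1},
    {"tx": -0.135, "ty": -0.064, "tz": 0.03, "ax": 0, "ay": 0, "az": 0.4, "jaw": 1},
    {"tx": -0.135, "ty": -0.064, "tz": 0.03, "ax": 0, "ay": 0, "az": 0.4, "jaw": 1},
    {"tx": -0.135, "ty": -0.064, "tz": 0.03, "ax": 0, "ay": 0, "az": 0.4, "jaw": 1},
    {"tx": -0.135, "ty": -0.064, "tz": 0.03, "ax": 0, "ay": 0, "az": 0.4, "jaw": 1},
  ],
)

```text
t: 4.3
position: [0.5358, 0.159, 0.2495]
tcp_rot: [0.107, -3.139, 0.0]
wrist_force: [-0.5, -0.4, -0.2]
gripper_width: 1.0
grip_force: 0.0
```

```bash
python3 - <<'E'
from h import *
o=arm.get_obs(); b=arm.read_camera("wrist"); save(b,"w4.png"); np.save("w4_o.npy",np.r_[o["position"],o["tcp_rot"]])
print(o["position"]); go([.535,.31,.25],R0(183.97))
E
```

```text
[0.5358 0.159  0.2495]
shift [-0.0097  0.1502 -0.0002] turn [-0.0038 -0.0063 -0.0125]
```

Emit:
step_arm(
  plan=[
    {"tx": 0, "ty": 0.15, "tz": 0, "ax": 0, "ay": 0, "az": 0, "jaw": 1},
    {"tx": 0, "ty": 0.15, "tz": 0, "ax": 0, "ay": 0, "az": 0, "jaw": 1},
    {"tx": 0, "ty": 0.15, "tz": 0, "ax": 0, "ay": 0, "az": 0, "jaw": 1},
    {"tx": 0, "ty": 0.15, "tz": 0, "ax": 0, "ay": 0, "az": 0, "jaw": 1},
    {"tx": 0, "ty": 0.15, "tz": 0, "ax": 0, "ay": 0, "az": 0, "jaw": 1},
    {"tx": 0, "ty": 0.15, "tz": 0, "ax": 0, "ay": 0, "az": 0, "jaw": 1},
    {"tx": 0, "ty": 0.15, "tz": 0, "ax": 0, "ay": 0, "az": 0, "jaw": 1},
  ],
)

```text
t: 4.93
position: [0.525, 0.3094, 0.25]
tcp_rot: [-0.112, 3.139, -0.0]
wrist_force: [-0.5, -0.6, 0.4]
gripper_width: 1.0
grip_force: 0.0
```

```bash
python3 - <<'E'
from h import *
o=arm.get_obs(); b=arm.read_camera("wrist"); save(b,"w5.png"); np.save("w5_o.npy",np.r_[o["position"],o["tcp_rot"]])
print(o["position"],o["joint_pos"]); out=[]
R=Rn.from_euler("z",3.97,degrees=True); X=np.array([.6416,.1216,0])+R.apply([[-.13,.125,.19],[-.155,.125,.2],[-.114,.125,.2045]])
for n in(4,5):
    p=np.load(f"w{n}_o.npy"); cm=cam("wrist",{"position":p[:3],"tcp_rot":p[3:]}); q=proj(cm,X); print(q)
    x0,y0=(q[1]-[50,40]).clip(0,[460,320]).astype(int); print(x0,y0); out.append(cv2.resize(cv2.imread(f"pics/w{n}.png")[y0:y0+150,x0:x0+100],None,fx=4,fy=4,interpolation=cv2.INTER_CUBIC))
cv2.imwrite("pics/peg.png",np.hstack(out))
E
```

```text
[0.525  0.3094 0.25  ] [ 0.4244  0.4362  1.5538 -0.0003  1.1514 -1.2175]
[[384.7443 182.473 ]
 [392.0518 150.0386]
 [389.5074 207.877 ]]
342 110
[[185.141  182.5848]
 [178.6114 150.2023]
 [180.8132 207.9865]]
128 110
```

View pics/peg.png

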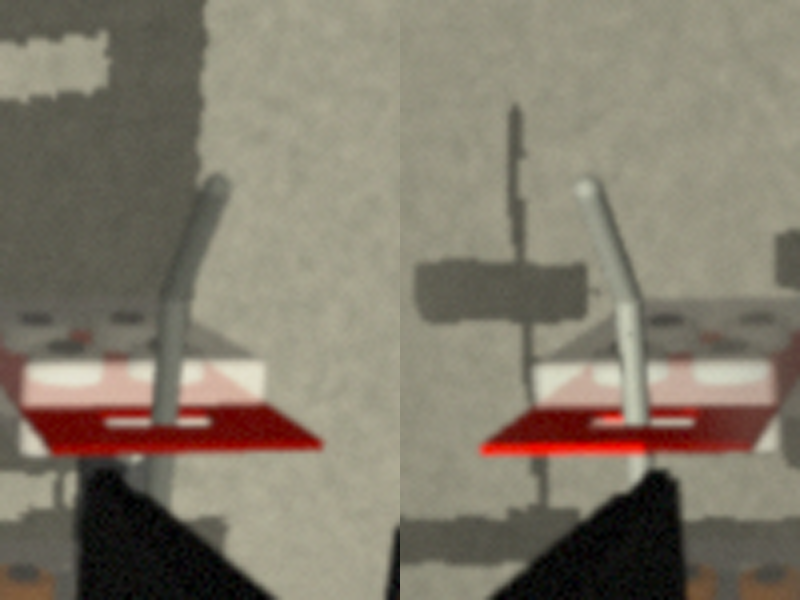

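Left crop (w4): tip (217,180), bend (174,297), card top corners (50,450) and (322,446). Right crop (w5): tip (187,183), bend (227,302), card top corners (82,450) and (355,450).

```bash
python3 - <<'E'
from h import *
C=[]
for n in(4,5):
    p=np.load(f"w{n}_o.npy"); C.append(cam("wrist",{"position":p[:3],"tcp_rot":p[3:]}))
f=lambda l,x0:np.array(l)/4+[x0-.38,109.62]
a=f([[217,180],[174,297],[166,418],[50,450],[322,446]],342); b=f([[187,183],[227,302],[236,418],[82,450],[355,450]],128)
T=np.array([tri(C,[a[i],b[i]]) for i in range(5)]); 
for n,t,i in zip(("tip","bend","slot","cL","cR"),T,range(5)): print(n,t,"res px",(proj(C[0],t)-a[i])[0],(proj(C[1],t)-b[i])[0])
d=T[0]-T[1]; print("len",np.linalg.norm(d),"ang",np.degrees(np.arctan2(d[2],np.hypot(d[0],d[1]))),np.degrees(np.arctan2(d[1],d[0])))
d=T[2]-T[1]; print("peg yaw",np.degrees(np.arctan2(d[1],d[0])),d)
m=(T[3]+T[4])/2; d=T[3]-T[4]; print("card mid",m,"yaw",np.degrees(np.arctan2(-d[0],d[1])),np.linalg.norm(d))
go([m[0],m[1],.25],R0(183.97))
E
```

```text
tip [0.4809 0.2355 0.2089] res px [-0.0124  0.2841] [-0.0141 -0.2837]
bend [0.5045 0.2372 0.1917] res px [-0.0048  0.5688] [-0.0132 -0.5682]
slot [0.5274 0.239  0.192 ] res px [-0.0005 -0.0378] [-0.0003  0.0378]
cL [0.5317 0.2141 0.2045] res px [0.0014 0.0796] [ 0.0016 -0.0789]
cR [0.5278 0.2644 0.2043] res px [0.0102 0.3313] [ 0.0023 -0.3336]
len 0.029185505579598744 ang 36.09607494227657 -175.74137021116928
peg yaw 4.481317742258497 [0.0229 0.0018 0.0003]
card mid [0.5298 0.2392 0.2044] yaw -175.62149498075843 0.050415987062619884
shift [ 0.0005 -0.0699  0.0001] turn [-0.0091  0.0217  0.0532]
```

Emit:
step_arm(
  plan=[
    {"tx": 0.0005, "ty": -0.035, "tz": 0, "ax": 0, "ay": 0, "az": -0.2, "jaw": 1},
    {"tx": 0.0005, "ty": -0.07, "tz": 0, "ax": 0, "ay": 0, "az": -0.2, "jaw": 1},
    {"tx": 0.0005, "ty": -0.07, "tz": 0, "ax": 0, "ay": 0, "az": -0.2, "jaw": 1},
    {"tx": 0.0005, "ty": -0.07, "tz": 0.02, "ax": 0, "ay": 0, "az": -0.2, "jaw": 1},
    {"tx": 0.0005, "ty": -0.07, "tz": 0.04, "ax": 0, "ay": 0, "az": -0.2, "jaw": 1},
    {"tx": 0.0005, "ty": -0.07, "tz": 0.06, "ax": 0, "ay": 0, "az": -0.2, "jaw": 1},
    {"tx": 0.0005, "ty": -0.07, "tz": 0.08, "ax": 0, "ay": 0, "az": -0.2, "jaw": 1},
    {"tx": 0.0005, "ty": -0.07, "tz": 0.098, "ax": 0, "ay": 0, "az": -0.2, "jaw": 1},
    {"tx": 0.0005, "ty": -0.07, "tz": 0.098, "ax": 0, "ay": 0, "az": -0.2, "jaw": 0.4},
    {"tx": 0.0005, "ty": -0.07, "tz": 0.098, "ax": 0, "ay": 0, "az": -0.2, "jaw": 0.3},
    {"tx": 0.0005, "ty": -0.07, "tz": 0.098, "ax": 0, "ay": 0, "az": -0.2, "jaw": 0.25},
    {"tx": 0.0005, "ty": -0.07, "tz": 0.098, "ax": 0, "ay": 0, "az": -0.2, "jaw": 0.25},
  ],
  grip_force=8,
)

```text
t: 5.98
position: [0.5307, 0.2398, 0.153]
tcp_rot: [-0.116, 3.137, 0.001]
wrist_force: [-0.1, 0.5, 1.4]
gripper_width: 0.779
grip_force: 0.0
```

```bash
python3 - <<'E'
from h import *
F=[]
for i in range(6):
    o=arm.get_obs(); F.append(o["wrist_force"]); 
    b=arm.read_camera("wrist")
print(np.array(F),o["position"],o["gripper_width"]); save(b,"w6.png"); go([.5298,.2392,.152],R0(184.2))
E
```

```text
[[-0.0835  0.5287  1.3521]
 [ 0.2547 -0.3409  0.559 ]
 [-0.0966  1.0184  0.8219]
 [-0.7059  0.0731  0.3946]
 [-0.1849 -0.367   0.7079]
 [-0.6974  0.3137  1.0126]] [0.5302 0.2399 0.1521] 0.6328178701427005
shift [ 0.0004 -0.0007 -0.    ] turn [0.0019 0.0318 0.0516]
```

View pics/w6.png

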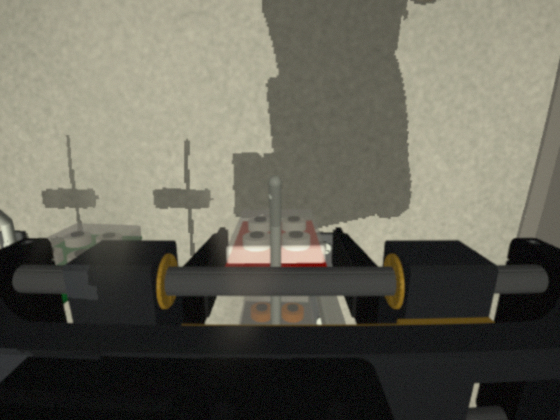

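The pack (cols 228–325, row 250) sits centred between the fingers (210–365) and the peg tip is at (276,182), so I'll close now.

Emit:
step_arm(
  plan=[
    {"tx": 0, "ty": 0, "tz": 0, "ax": 0, "ay": 0, "az": 0, "jaw": 0.15},
    {"tx": 0, "ty": 0, "tz": 0, "ax": 0, "ay": 0, "az": 0, "jaw": 0.1},
    {"tx": 0, "ty": 0, "tz": 0, "ax": 0, "ay": 0, "az": 0, "jaw": 0.05},
    {"tx": 0, "ty": 0, "tz": 0, "ax": 0, "ay": 0, "az": 0, "jaw": 0},
    {"tx": 0, "ty": 0, "tz": 0, "ax": 0, "ay": 0, "az": 0, "jaw": -0.1},
    {"tx": 0, "ty": 0, "tz": 0, "ax": 0, "ay": 0, "az": 0, "jaw": -0.1},
    {"tx": 0, "ty": 0, "tz": 0, "ax": 0, "ay": 0, "az": 0, "jaw": -0.1},
    {"tx": 0, "ty": 0, "tz": 0, "ax": 0, "ay": 0, "az": 0, "jaw": -0.1},
    {"tx": 0, "ty": 0, "tz": 0, "ax": 0, "ay": 0, "az": 0, "jaw": -0.1},
  ],
  grip_force=8,
)

```text
t: 7.03
position: [0.5301, 0.2399, 0.1516]
tcp_rot: [-0.116, 3.139, -0.0]
wrist_force: [0.5, -0.3, 1.3]
gripper_width: 0.526
grip_force: 8.0
```

```bash
cat >> h.py <<'E'
def force(n=8):
    F=[]
    for i in range(n): arm.read_camera("top"); o=arm.get_obs(); F.append(np.r_[o["wrist_force"],o["wrist_torque"]*100])
    print("F",np.mean(F,0),"+-",np.std(F,0)/n**.5,"pos",o["position"],"w",round(float(o["gripper_width"])*95,2),"g",round(float(o["grip_force"]),2),"t",round(float(o["t"]),2))
E
python3 -c "from h import *;force()"
```

```text
F [  0.1618  -0.2114   0.5913   6.1625 -11.639    0.5673] +- [0.1448 0.2126 0.1702 0.9029 0.9066 0.8418] pos [0.5301 0.2399 0.1516] w 49.8 g 7.99 t 7.43
```

Emit:
step_arm(
  plan=[
    {"tx": 0, "ty": 0, "tz": -0.0005, "ax": 0, "ay": 0, "az": 0, "jaw": -0.1},
    {"tx": 0, "ty": 0, "tz": -0.001, "ax": 0, "ay": 0, "az": 0, "jaw": -0.1},
    {"tx": 0, "ty": 0, "tz": -0.0015, "ax": 0, "ay": 0, "az": 0, "jaw": -0.1},
    {"tx": 0, "ty": 0, "tz": -0.002, "ax": 0, "ay": 0, "az": 0, "jaw": -0.1},
    {"tx": 0, "ty": 0, "tz": -0.0025, "ax": 0, "ay": 0, "az": 0, "jaw": -0.1},
    {"tx": 0, "ty": 0, "tz": -0.0025, "ax": 0, "ay": 0, "az": 0, "jaw": -0.1},
  ],
  grip_force=6,
)

```text
t: 7.93
position: [0.5301, 0.2399, 0.1542]
tcp_rot: [-0.116, 3.139, -0.0]
wrist_force: [0.0, 0.1, -0.9]
gripper_width: 0.529
grip_force: 6.0
```

```bash
python3 -c "from h import *;force()"
```

```text
F [ -0.0124   0.0137  -1.5833  10.8609 -14.4179  -1.0197] +- [0.1834 0.1778 0.1322 0.7411 0.9286 0.6525] pos [0.5301 0.2399 0.1541] w 49.87 g 5.99 t 8.33
```

Emit:
step_arm(
  plan=[
    {"tx": 0.001, "ty": 0, "tz": 0, "ax": 0, "ay": 0, "az": 0, "jaw": -0.1},
    {"tx": 0.003, "ty": 0, "tz": 0, "ax": 0, "ay": 0, "az": 0, "jaw": -0.1},
    {"tx": 0.005, "ty": 0, "tz": 0, "ax": 0, "ay": 0, "az": 0, "jaw": -0.1},
    {"tx": 0.007, "ty": 0, "tz": 0, "ax": 0, "ay": 0, "az": 0, "jaw": -0.1},
    {"tx": 0.009, "ty": 0, "tz": 0, "ax": 0, "ay": 0, "az": 0, "jaw": -0.1},
    {"tx": 0.011, "ty": 0, "tz": 0, "ax": 0, "ay": 0, "az": 0, "jaw": -0.1},
    {"tx": 0.013, "ty": 0, "tz": 0, "ax": 0, "ay": 0, "az": 0, "jaw": -0.1},
    {"tx": 0.015, "ty": 0, "tz": 0, "ax": 0, "ay": 0, "az": 0, "jaw": -0.1},
    {"tx": 0.017, "ty": 0, "tz": 0, "ax": 0, "ay": 0, "az": 0, "jaw": -0.1},
    {"tx": 0.018, "ty": 0, "tz": 0, "ax": 0, "ay": 0, "az": 0, "jaw": -0.1},
    {"tx": 0.018, "ty": 0, "tz": 0, "ax": 0, "ay": 0, "az": 0, "jaw": -0.1},
  ],
)

```text
t: 9.25
position: [0.5119, 0.2386, 0.1541]
tcp_rot: [0.117, -3.139, 0.0]
wrist_force: [0.8, 0.1, -0.8]
gripper_width: 0.523
grip_force: 6.0
```

```bash
python3 -c "from h import *;force(12)"
```

```text
F [ -0.0845  -0.097   -1.419   11.1329 -14.7638  -0.7291] +- [0.0955 0.1535 0.1729 0.7927 0.8055 1.0355] pos [0.5121 0.2385 0.1541] w 50.23 g 5.99 t 9.85
```

Emit:
step_arm(
  plan=[
    {"tx": 0.002, "ty": 0, "tz": 0, "ax": 0, "ay": 0, "az": 0, "jaw": -0.1},
    {"tx": 0.004, "ty": 0, "tz": 0, "ax": 0, "ay": 0, "az": 0, "jaw": -0.1},
    {"tx": 0.006, "ty": 0, "tz": 0, "ax": 0, "ay": 0, "az": 0, "jaw": -0.1},
    {"tx": 0.007, "ty": 0, "tz": 0, "ax": 0, "ay": 0, "az": 0, "jaw": -0.1},
    {"tx": 0.008, "ty": 0, "tz": -0.0003, "ax": 0, "ay": 0, "az": 0, "jaw": -0.1},
    {"tx": 0.009, "ty": 0, "tz": -0.0008, "ax": 0, "ay": 0, "az": 0, "jaw": -0.1},
    {"tx": 0.01, "ty": 0, "tz": -0.0015, "ax": 0, "ay": 0, "az": 0, "jaw": -0.1},
    {"tx": 0.011, "ty": 0, "tz": -0.0022, "ax": 0, "ay": 0, "az": 0, "jaw": -0.1},
    {"tx": 0.012, "ty": 0, "tz": -0.0029, "ax": 0, "ay": 0, "az": 0, "jaw": -0.1},
    {"tx": 0.012, "ty": 0, "tz": -0.0029, "ax": 0, "ay": 0, "az": 0, "jaw": -0.1},
  ],
)

```text
t: 10.68
position: [0.5, 0.2377, 0.1572]
tcp_rot: [-0.117, 3.139, -0.0]
wrist_force: [0.3, -0.8, -1.4]
gripper_width: 0.525
grip_force: 6.0
```

```bash
python3 -c "from h import *;force(8)"
```

```text
F [ -0.2105   0.0747  -1.2701  10.7951 -13.1953   2.0425] +- [0.1352 0.1566 0.2136 1.1013 1.0056 0.8756] pos [0.5002 0.2377 0.157 ] w 49.85 g 5.99 t 11.08
```

Emit:
step_arm(
  plan=[
    {"tx": 0.0005, "ty": 0, "tz": -0.0004, "ax": 0, "ay": 0, "az": 0, "jaw": -0.1},
    {"tx": 0.001, "ty": 0, "tz": -0.0007, "ax": 0, "ay": 0, "az": 0, "jaw": -0.1},
    {"tx": 0.0015, "ty": 0, "tz": -0.0011, "ax": 0, "ay": 0, "az": 0, "jaw": -0.1},
    {"tx": 0.002, "ty": 0, "tz": -0.0015, "ax": 0, "ay": 0, "az": 0, "jaw": -0.1},
    {"tx": 0.0025, "ty": 0, "tz": -0.0018, "ax": 0, "ay": 0, "az": 0, "jaw": -0.1},
    {"tx": 0.003, "ty": 0, "tz": -0.0022, "ax": 0, "ay": 0, "az": 0, "jaw": -0.1},
    {"tx": 0.0035, "ty": 0, "tz": -0.0025, "ax": 0, "ay": 0, "az": 0, "jaw": -0.1},
    {"tx": 0.004, "ty": 0, "tz": -0.0029, "ax": 0, "ay": 0, "az": 0, "jaw": -0.1},
    {"tx": 0.0045, "ty": 0, "tz": -0.0033, "ax": 0, "ay": 0, "az": 0, "jaw": -0.1},
    {"tx": 0.005, "ty": 0, "tz": -0.0036, "ax": 0, "ay": 0, "az": 0, "jaw": -0.1},
    {"tx": 0.005, "ty": 0, "tz": -0.0036, "ax": 0, "ay": 0, "az": 0, "jaw": -0.1},
  ],
)

```text
t: 12.0
position: [0.4951, 0.2373, 0.1607]
tcp_rot: [-0.116, 3.139, -0.0]
wrist_force: [0.9, -0.3, -1.2]
gripper_width: 0.523
grip_force: 6.0
```

```bash
python3 -c "from h import *;force(8)"
```

```text
F [  0.0666  -0.1611  -0.9971  10.0082 -13.7342   0.437 ] +- [0.1111 0.2064 0.1778 0.5765 0.7988 1.0503] pos [0.4952 0.2373 0.1606] w 50.32 g 5.99 t 12.4
```

Emit:
step_arm(
  plan=[
    {"tx": 0, "ty": 0, "tz": -0.0003, "ax": 0, "ay": 0, "az": 0, "jaw": -0.1},
    {"tx": 0, "ty": 0, "tz": -0.0005, "ax": 0, "ay": 0, "az": 0, "jaw": -0.1},
    {"tx": 0, "ty": 0, "tz": -0.0005, "ax": 0, "ay": 0, "az": 0, "jaw": -0.1},
  ],
)

```text
t: 12.65
position: [0.4952, 0.2373, 0.1611]
tcp_rot: [0.117, -3.139, 0.0]
wrist_force: [-0.4, 0.2, -2.4]
gripper_width: 0.524
grip_force: 6.0
```

```bash
python3 -c "from h import *;force(14)"
```

```text
F [ -0.0219  -0.1084  -1.7054  10.889  -14.1383  -0.225 ] +- [0.0679 0.1062 0.1039 0.9694 0.8962 0.5432] pos [0.4952 0.2373 0.1611] w 49.64 g 5.99 t 13.35
```

Emit:
step_arm(
  plan=[
    {"tx": 0.0005, "ty": 0, "tz": -0.0004, "ax": 0, "ay": 0, "az": 0, "jaw": -0.1},
    {"tx": 0.001, "ty": 0, "tz": -0.0007, "ax": 0, "ay": 0, "az": 0, "jaw": -0.1},
    {"tx": 0.0015, "ty": 0, "tz": -0.0011, "ax": 0, "ay": 0, "az": 0, "jaw": -0.1},
    {"tx": 0.002, "ty": 0, "tz": -0.0015, "ax": 0, "ay": 0, "az": 0, "jaw": -0.1},
    {"tx": 0.0025, "ty": 0, "tz": -0.0018, "ax": 0, "ay": 0, "az": 0, "jaw": -0.1},
    {"tx": 0.003, "ty": 0, "tz": -0.0022, "ax": 0, "ay": 0, "az": 0, "jaw": -0.1},
    {"tx": 0.0035, "ty": 0, "tz": -0.0026, "ax": 0, "ay": 0, "az": 0, "jaw": -0.1},
    {"tx": 0.004, "ty": 0, "tz": -0.0029, "ax": 0, "ay": 0, "az": 0, "jaw": -0.1},
    {"tx": 0.0045, "ty": 0, "tz": -0.0033, "ax": 0, "ay": 0, "az": 0, "jaw": -0.1},
    {"tx": 0.005, "ty": 0, "tz": -0.0037, "ax": 0, "ay": 0, "az": 0, "jaw": -0.1},
    {"tx": 0.005, "ty": 0, "tz": -0.0037, "ax": 0, "ay": 0, "az": 0, "jaw": -0.1},
  ],
)

```text
t: 14.27
position: [0.4901, 0.2369, 0.1649]
tcp_rot: [0.116, -3.139, 0.0]
wrist_force: [-1.5, -1.1, -2.7]
gripper_width: 0.527
grip_force: 6.0
```

```bash
python3 -c "from h import *;force(12)"
```

```text
F [-1.1937 -0.0765 -1.6503  9.0159  5.5989  0.0712] +- [0.1718 0.1389 0.1084 0.9299 0.5499 1.0866] pos [0.4902 0.2369 0.1648] w 50.02 g 6.0 t 14.87
```

Emit:
step_arm(
  plan=[
    {"tx": -0.001, "ty": 0, "tz": 0.0008, "ax": 0, "ay": 0, "az": 0, "jaw": -0.1},
    {"tx": -0.002, "ty": 0, "tz": 0.0015, "ax": 0, "ay": 0, "az": 0, "jaw": -0.1},
    {"tx": -0.003, "ty": 0, "tz": 0.0022, "ax": 0, "ay": 0, "az": 0, "jaw": -0.1},
    {"tx": -0.004, "ty": 0, "tz": 0.003, "ax": 0, "ay": 0, "az": 0, "jaw": -0.1},
    {"tx": -0.004, "ty": 0, "tz": 0.003, "ax": 0, "ay": 0, "az": 0, "jaw": -0.1},
  ],
)

```text
t: 15.28
position: [0.4947, 0.2372, 0.1616]
tcp_rot: [-0.116, 3.139, -0.0]
wrist_force: [1.8, 1.2, -5.0]
gripper_width: 0.524
grip_force: 6.0
```

```bash
python3 -c "from h import *;force(8)
b=arm.read_camera('scene');x=arm.trace('red_pack','scene')[0]['centre'];x0,y0=int(x[0])-40,int(x[1])-40
save(cv2.resize(b[y0:y0+90,x0:x0+90],None,fx=6,fy=6,interpolation=cv2.INTER_CUBIC),'sc.png')"
```

```text
F [  2.9949  -0.2183  -5.744   14.612  -58.3395   0.1829] +- [0.1899 0.1095 0.1729 0.957  2.2516 0.848 ] pos [0.4943 0.2372 0.1618] w 50.17 g 6.0 t 15.68
```

View pics/sc.png

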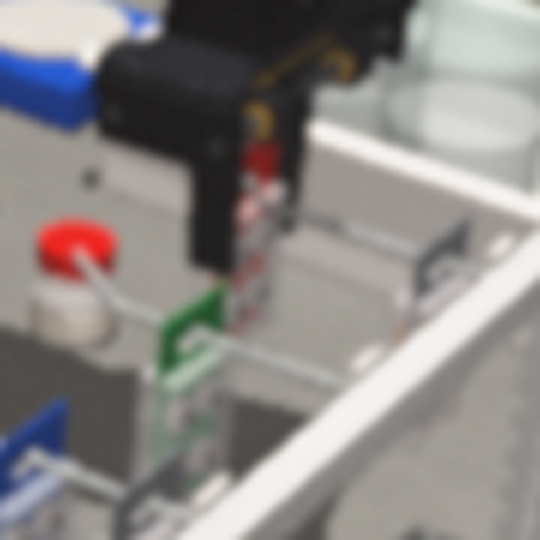

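Emit:
step_arm(
  plan=[
    {"tx": -0.0001, "ty": 0, "tz": 0.0002, "ax": 0, "ay": 0, "az": 0, "jaw": -0.1},
    {"tx": -0.0002, "ty": 0, "tz": 0.0004, "ax": 0, "ay": 0, "az": 0, "jaw": -0.1},
    {"tx": -0.0003, "ty": 0, "tz": 0.0005, "ax": 0, "ay": 0, "az": 0, "jaw": -0.1},
  ],
  grip_force=4,
)

```text
t: 16.03
position: [0.4943, 0.2372, 0.1614]
tcp_rot: [0.116, -3.139, 0.0]
wrist_force: [-0.1, -0.6, -2.3]
gripper_width: 0.525
grip_force: 4.0
```

```bash
python3 -c "from h import *;force(4)"
```

```text
F [-0.5892  0.0451 -2.2697  7.699  -9.4942  3.8995] +- [0.4167 0.168  0.2885 1.2091 0.666  1.2922] pos [0.4944 0.2373 0.1614] w 50.22 g 4.0 t 16.23
```

Emit:
step_arm(
  plan=[
    {"tx": 0.0008, "ty": 0, "tz": 0, "ax": 0, "ay": 1.25, "az": 0, "jaw": -0.1},
    {"tx": 0.0016, "ty": 0, "tz": 0, "ax": 0, "ay": 2.5, "az": 0, "jaw": -0.1},
    {"tx": 0.0024, "ty": 0, "tz": -0.0001, "ax": 0, "ay": 3.75, "az": 0, "jaw": -0.1},
    {"tx": 0.0031, "ty": 0, "tz": -0.0001, "ax": 0, "ay": 5, "az": 0, "jaw": -0.1},
    {"tx": 0.0039, "ty": 0, "tz": -0.0002, "ax": 0, "ay": 6.25, "az": 0, "jaw": -0.1},
    {"tx": 0.0047, "ty": 0, "tz": -0.0003, "ax": 0, "ay": 7.5, "az": 0, "jaw": -0.1},
    {"tx": 0.0055, "ty": 0, "tz": -0.0004, "ax": 0, "ay": 8.75, "az": 0, "jaw": -0.1},
    {"tx": 0.0063, "ty": 0, "tz": -0.0005, "ax": 0, "ay": 10, "az": 0, "jaw": -0.1},
    {"tx": 0.0063, "ty": 0, "tz": -0.0005, "ax": 0, "ay": 10, "az": 0, "jaw": -0.1},
  ],
  grip_force=5,
)

```text
t: 16.98
position: [0.4885, 0.2368, 0.1617]
tcp_rot: [0.11, -2.965, 0.01]
wrist_force: [-0.6, -0.2, -0.7]
gripper_width: 0.524
grip_force: 5.0
```

```bash
python3 -c "from h import *;force(6)"
```

```text
F [ -0.0877   0.117   -1.2692  11.8638 -29.1268  -1.5502] +- [0.1977 0.2324 0.1808 0.9303 1.4552 1.2487] pos [0.4881 0.2368 0.1619] w 49.77 g 5.0 t 17.28
```

Emit:
step_arm(
  plan=[
    {"tx": 0.0009, "ty": 0, "tz": 0, "ax": 0, "ay": 1.4, "az": 0, "jaw": -0.1},
    {"tx": 0.0018, "ty": 0, "tz": 0, "ax": 0, "ay": 2.8, "az": 0, "jaw": -0.1},
    {"tx": 0.0026, "ty": 0, "tz": -0.0001, "ax": 0, "ay": 4.2, "az": 0, "jaw": -0.1},
    {"tx": 0.0035, "ty": 0, "tz": -0.0002, "ax": 0, "ay": 5.6, "az": 0, "jaw": -0.1},
    {"tx": 0.0044, "ty": 0, "tz": -0.0003, "ax": 0, "ay": 7, "az": 0, "jaw": -0.1},
    {"tx": 0.0053, "ty": 0, "tz": -0.0004, "ax": 0, "ay": 8.4, "az": 0, "jaw": -0.1},
    {"tx": 0.0061, "ty": 0, "tz": -0.0005, "ax": 0, "ay": 9.8, "az": 0, "jaw": -0.1},
    {"tx": 0.007, "ty": 0, "tz": -0.0007, "ax": 0, "ay": 11.2, "az": 0, "jaw": -0.1},
    {"tx": 0.0078, "ty": 0, "tz": -0.0009, "ax": 0, "ay": 12.6, "az": 0, "jaw": -0.1},
    {"tx": 0.0087, "ty": 0, "tz": -0.0011, "ax": 0, "ay": 14, "az": 0, "jaw": -0.1},
    {"tx": 0.0087, "ty": 0, "tz": -0.0011, "ax": 0, "ay": 14, "az": 0, "jaw": -0.1},
  ],
)

```text
t: 18.2
position: [0.4801, 0.2361, 0.1641]
tcp_rot: [0.101, -2.72, 0.022]
wrist_force: [0.1, -0.0, -1.5]
gripper_width: 0.524
grip_force: 5.0
```

```bash
python3 -c "from h import *;force(8)
o=arm.get_obs();A=Rn.from_rotvec(o['tcp_rot']);print('hole',o['position']+A.apply([0,0,-.036]),A.as_matrix()[:,2],A.inv().apply([-.8090*.9976,-.8090*.0698,.5878]))
b=arm.read_camera('scene');x=[344,170];x0,y0=int(x[0])-45,int(x[1])-50
save(cv2.resize(b[y0:y0+90,x0:x0+90],None,fx=6,fy=6,interpolation=cv2.INTER_CUBIC),'sc2.png')"
```

```text
F [ -0.0019  -0.0926  -1.6278  14.143  -44.3848  -0.1266] +- [0.0872 0.1426 0.1516 1.1313 0.9245 0.4341] pos [0.4798 0.2362 0.1645] w 50.23 g 5.0 t 18.6
hole [0.4944 0.2373 0.1974] [-0.4052 -0.0302 -0.9137] [ 0.9781  0.0035 -0.2084]
```

Emit:
step_arm(
  plan=[
    {"tx": 0.0005, "ty": 0, "tz": -0.0001, "ax": 0, "ay": 0, "az": 0, "jaw": -0.1},
    {"tx": 0.0011, "ty": 0, "tz": -0.0002, "ax": 0, "ay": 0, "az": 0, "jaw": -0.1},
    {"tx": 0.0017, "ty": 0, "tz": -0.0004, "ax": 0, "ay": 0, "az": 0, "jaw": -0.1},
    {"tx": 0.0023, "ty": 0, "tz": -0.0005, "ax": 0, "ay": 0, "az": 0, "jaw": -0.1},
    {"tx": 0.0029, "ty": 0, "tz": -0.0006, "ax": 0, "ay": 0, "az": 0, "jaw": -0.1},
    {"tx": 0.0035, "ty": 0, "tz": -0.0007, "ax": 0, "ay": 0, "az": 0, "jaw": -0.1},
    {"tx": 0.0041, "ty": 0, "tz": -0.0009, "ax": 0, "ay": 0, "az": 0, "jaw": -0.1},
    {"tx": 0.0047, "ty": 0, "tz": -0.001, "ax": 0, "ay": 0, "az": 0, "jaw": -0.1},
    {"tx": 0.0053, "ty": 0, "tz": -0.0011, "ax": 0, "ay": 0, "az": 0, "jaw": -0.1},
    {"tx": 0.0059, "ty": 0, "tz": -0.0013, "ax": 0, "ay": 0, "az": 0, "jaw": -0.1},
    {"tx": 0.0059, "ty": 0, "tz": -0.0013, "ax": 0, "ay": 0, "az": 0, "jaw": -0.1},
  ],
)

```text
t: 19.57
position: [0.475, 0.2358, 0.1681]
tcp_rot: [0.101, -2.721, 0.022]
wrist_force: [1.0, -0.4, -1.3]
gripper_width: 0.527
grip_force: 5.0
```

```bash
python3 -c "from h import *;force(8)"
```

```text
F [  0.1903   0.0535  -0.8329  11.6567 -43.0677   1.541 ] +- [0.1706 0.2057 0.172  1.1482 0.8322 1.0402] pos [0.475  0.2358 0.168 ] w 49.87 g 5.0 t 19.97
```

Emit:
step_arm(
  plan=[
    {"tx": 0.0002, "ty": 0, "tz": -0.0005, "ax": 0, "ay": 0, "az": 0, "jaw": -0.1},
    {"tx": 0.0003, "ty": 0, "tz": -0.0008, "ax": 0, "ay": 0, "az": 0, "jaw": -0.1},
    {"tx": 0.0003, "ty": 0, "tz": -0.0008, "ax": 0, "ay": 0, "az": 0, "jaw": -0.1},
  ],
)

```text
t: 20.22
position: [0.4751, 0.2358, 0.1689]
tcp_rot: [0.101, -2.721, 0.022]
wrist_force: [1.3, -1.1, -1.7]
gripper_width: 0.522
grip_force: 5.0
```

```bash
python3 -c "from h import *;force(8)"
```

```text
F [ -0.0756   0.2249  -0.9362  13.7053 -47.1067   0.4645] +- [0.0849 0.2058 0.13   0.699  0.9528 1.201 ] pos [0.475  0.2358 0.1688] w 49.8 g 5.0 t 20.62
```

Emit:
step_arm(
  plan=[
    {"tx": 0.0006, "ty": 0, "tz": -0.0002, "ax": 0, "ay": 0, "az": 0, "jaw": -0.1},
    {"tx": 0.0012, "ty": 0, "tz": -0.0003, "ax": 0, "ay": 0, "az": 0, "jaw": -0.1},
    {"tx": 0.0018, "ty": 0, "tz": -0.0005, "ax": 0, "ay": 0, "az": 0, "jaw": -0.1},
    {"tx": 0.0024, "ty": 0, "tz": -0.0006, "ax": 0, "ay": 0, "az": 0, "jaw": -0.1},
    {"tx": 0.003, "ty": 0, "tz": -0.0008, "ax": 0, "ay": 0, "az": 0, "jaw": -0.1},
    {"tx": 0.0036, "ty": 0, "tz": -0.0009, "ax": 0, "ay": 0, "az": 0, "jaw": -0.1},
    {"tx": 0.0042, "ty": 0, "tz": -0.0011, "ax": 0, "ay": 0, "az": 0, "jaw": -0.1},
    {"tx": 0.0048, "ty": 0, "tz": -0.0012, "ax": 0, "ay": 0, "az": 0, "jaw": -0.1},
    {"tx": 0.0054, "ty": 0, "tz": -0.0013, "ax": 0, "ay": 0, "az": 0, "jaw": -0.1},
    {"tx": 0.0054, "ty": 0, "tz": -0.0013, "ax": 0, "ay": 0, "az": 0, "jaw": -0.1},
  ],
)

```text
t: 21.45
position: [0.4706, 0.2355, 0.1723]
tcp_rot: [0.101, -2.721, 0.022]
wrist_force: [0.2, 0.0, -1.0]
gripper_width: 0.525
grip_force: 5.0
```

```bash
python3 -c "from h import *;force(8)"
```

```text
F [  0.0501   0.0622  -0.9651  13.7529 -47.3935  -0.6464] +- [0.1475 0.2013 0.1833 1.0828 1.0884 1.128 ] pos [0.4707 0.2355 0.1722] w 49.83 g 5.0 t 21.85
```

Emit:
step_arm(
  plan=[
    {"tx": 0.0007, "ty": 0, "tz": -0.0002, "ax": 0, "ay": 0, "az": 0, "jaw": -0.1},
    {"tx": 0.0014, "ty": 0, "tz": -0.0003, "ax": 0, "ay": 0, "az": 0, "jaw": -0.1},
    {"tx": 0.0021, "ty": 0, "tz": -0.0005, "ax": 0, "ay": 0, "az": 0, "jaw": -0.1},
    {"tx": 0.0028, "ty": 0, "tz": -0.0007, "ax": 0, "ay": 0, "az": 0, "jaw": -0.1},
    {"tx": 0.0035, "ty": 0, "tz": -0.0008, "ax": 0, "ay": 0, "az": 0, "jaw": -0.1},
    {"tx": 0.0042, "ty": 0, "tz": -0.001, "ax": 0, "ay": 0, "az": 0, "jaw": -0.1},
    {"tx": 0.0049, "ty": 0, "tz": -0.0012, "ax": 0, "ay": 0, "az": 0, "jaw": -0.1},
    {"tx": 0.0056, "ty": 0, "tz": -0.0013, "ax": 0, "ay": 0, "az": 0, "jaw": -0.1},
    {"tx": 0.0063, "ty": 0, "tz": -0.0015, "ax": 0, "ay": 0, "az": 0, "jaw": -0.1},
    {"tx": 0.007, "ty": 0, "tz": -0.0016, "ax": 0, "ay": 0, "az": 0, "jaw": -0.1},
    {"tx": 0.0077, "ty": 0, "tz": -0.0018, "ax": 0, "ay": 0, "az": 0, "jaw": -0.1},
    {"tx": 0.0077, "ty": 0, "tz": -0.0018, "ax": 0, "ay": 0, "az": 0, "jaw": -0.1},
  ],
)

```text
t: 22.85
position: [0.4643, 0.235, 0.1771]
tcp_rot: [0.101, -2.721, 0.022]
wrist_force: [-0.3, -0.5, -0.9]
gripper_width: 0.526
grip_force: 5.0
```

```bash
python3 -c "from h import *;force(6)"
```

```text
F [  0.1232   0.2428  -1.0639  13.7598 -43.0933   1.1577] +- [0.1931 0.1934 0.1929 1.1782 0.7473 1.1431] pos [0.4644 0.235  0.177 ] w 49.92 g 5.0 t 23.15
```

Emit:
step_arm(
  plan=[
    {"tx": 0.0008, "ty": 0, "tz": -0.0002, "ax": 0, "ay": 0, "az": 0, "jaw": -0.1},
    {"tx": 0.0016, "ty": 0, "tz": -0.0004, "ax": 0, "ay": 0, "az": 0, "jaw": -0.1},
    {"tx": 0.0024, "ty": 0, "tz": -0.0006, "ax": 0, "ay": 0, "az": 0, "jaw": -0.1},
    {"tx": 0.0032, "ty": 0, "tz": -0.0008, "ax": 0, "ay": 0, "az": 0, "jaw": -0.1},
    {"tx": 0.004, "ty": 0, "tz": -0.001, "ax": 0, "ay": 0, "az": 0, "jaw": -0.1},
    {"tx": 0.0048, "ty": 0, "tz": -0.0012, "ax": 0, "ay": 0, "az": 0, "jaw": -0.1},
    {"tx": 0.006, "ty": 0, "tz": -0.0014, "ax": 0, "ay": 0, "az": 0, "jaw": -0.1},
    {"tx": 0.0075, "ty": 0, "tz": -0.0018, "ax": 0, "ay": 0, "az": 0, "jaw": -0.1},
    {"tx": 0.009, "ty": 0, "tz": -0.0021, "ax": 0, "ay": 0, "az": 0, "jaw": -0.1},
    {"tx": 0.011, "ty": 0, "tz": -0.0026, "ax": 0, "ay": 0, "az": 0, "jaw": -0.1},
    {"tx": 0.013, "ty": 0, "tz": -0.003, "ax": 0, "ay": 0, "az": 0, "jaw": -0.1},
    {"tx": 0.013, "ty": 0, "tz": -0.003, "ax": 0, "ay": 0, "az": 0, "jaw": -0.1},
  ],
)

```text
t: 24.15
position: [0.4535, 0.2342, 0.1853]
tcp_rot: [0.101, -2.721, 0.022]
wrist_force: [-1.7, 0.3, -1.4]
gripper_width: 0.525
grip_force: 5.0
```

```bash
python3 -c "from h import *;force(3)
o=arm.get_obs();A=Rn.from_rotvec(o['tcp_rot']);print('hole',o['position']+A.apply([0,0,-.036]))
print(A.inv().apply([-.9976,-.0698,0]))
arm.read_camera('scene');print([(r['p'],r['centre']) for r in arm.trace('red_pack','scene')])"
```

```text
F [ -0.4759   0.0845  -1.2467  12.8223 -45.4105  -0.9919] +- [0.1169 0.365  0.4138 1.6359 2.2665 1.1673] pos [0.4538 0.2342 0.1851] w 49.65 g 5.0 t 24.3
hole [0.4684 0.2353 0.218 ]
[0.9136 0.0043 0.4066]
[(0.56, [316.5, 155.5])]
```

Emit:
step_arm(
  plan=[
    {"tx": 0.0023, "ty": 0, "tz": 0.001, "ax": 0, "ay": 0, "az": 0, "jaw": -0.1},
    {"tx": 0.0055, "ty": 0, "tz": 0.0024, "ax": 0, "ay": 0, "az": 0, "jaw": -0.1},
    {"tx": 0.0091, "ty": 0, "tz": 0.004, "ax": 0, "ay": 0, "az": 0, "jaw": -0.1},
    {"tx": 0.0137, "ty": 0, "tz": 0.0061, "ax": 0, "ay": 0, "az": 0, "jaw": -0.1},
    {"tx": 0.0183, "ty": 0, "tz": 0.0081, "ax": 0, "ay": 0, "az": 0, "jaw": -0.1},
    {"tx": 0.0228, "ty": 0, "tz": 0.0102, "ax": 0, "ay": 0, "az": 0, "jaw": -0.1},
    {"tx": 0.0274, "ty": 0, "tz": 0.0122, "ax": 0, "ay": 0, "az": 0, "jaw": -0.1},
    {"tx": 0.032, "ty": 0, "tz": 0.0142, "ax": 0, "ay": 0, "az": 0, "jaw": -0.1},
    {"tx": 0.0365, "ty": 0, "tz": 0.0163, "ax": 0, "ay": 0, "az": 0, "jaw": -0.1},
    {"tx": 0.0365, "ty": 0, "tz": 0.0163, "ax": 0, "ay": 0, "az": 0, "jaw": -0.1},
    {"tx": 0.0365, "ty": 0, "tz": 0.0163, "ax": 0, "ay": 0, "az": 0, "jaw": -0.1},
  ],
  grip_force=8,
)

```text
t: 25.32
position: [0.4138, 0.2313, 0.1851]
tcp_rot: [0.101, -2.721, 0.022]
wrist_force: [-0.1, -0.6, -1.0]
gripper_width: 0.524
grip_force: 8.0
```

```bash
python3 -c "from h import *;force(4)
go([.41,.19,.22],R0(184))
b=arm.read_camera('scene');r=arm.trace('red_pack','scene');print([(x['p'],x['centre']) for x in r]);x=r[0]['centre'] if r else [310,155];x0,y0=int(x[0])-45,int(x[1])-45
save(cv2.resize(b[y0:y0+90,x0:x0+90],None,fx=6,fy=6,interpolation=cv2.INTER_CUBIC),'sc3.png')"
```

```text
F [  0.0497  -0.2653  -0.9189  10.0083 -45.1686  -2.0716] +- [0.2247 0.1505 0.1853 1.0897 0.4363 1.6245] pos [0.4141 0.2313 0.1849] w 50.02 g 8.0 t 25.52
shift [ 0.0208 -0.0409 -0.0291] turn [ -0.0556 -23.9931   0.241 ]
[(0.53, [303.8, 151.3])]
```

Emit:
step_arm(
  plan=[
    {"tx": 0.005, "ty": -0.01, "tz": -0.007, "ax": 0, "ay": -6, "az": 0, "jaw": -0.1},
    {"tx": 0.01, "ty": -0.02, "tz": -0.015, "ax": 0, "ay": -12, "az": 0.1, "jaw": -0.1},
    {"tx": 0.016, "ty": -0.03, "tz": -0.022, "ax": 0, "ay": -18, "az": 0.2, "jaw": -0.1},
    {"tx": 0.021, "ty": -0.041, "tz": -0.029, "ax": 0, "ay": -24, "az": 0.24, "jaw": -0.1},
    {"tx": 0.021, "ty": -0.041, "tz": -0.029, "ax": 0, "ay": -24, "az": 0.24, "jaw": -0.1},
    {"tx": 0.021, "ty": -0.041, "tz": -0.029, "ax": 0, "ay": -24, "az": 0.24, "jaw": -0.1},
  ],
  grip_force=12,
)

```text
t: 26.12
position: [0.4091, 0.1897, 0.2209]
tcp_rot: [-0.11, 3.139, -0.001]
wrist_force: [0.1, 0.5, -1.2]
gripper_width: 0.524
grip_force: 12.0
```

```bash
python3 -c "from h import *;go([.454,-.1795,.22],R0(173));o=arm.get_obs();print(o['joint_pos'],o['gripper_width']*95)"
```

```text
shift [-0.0191 -0.3715  0.0011] turn [-0.0229  0.0336 10.9965]
[ 0.2879  0.2358  1.957  -0.0007  0.9484 -1.3522] 49.76590092491704
```

Emit:
step_arm(
  plan=[
    {"tx": 0, "ty": -0.02, "tz": 0.001, "ax": 0, "ay": 0, "az": 0.5, "jaw": -0.1},
    {"tx": -0.002, "ty": -0.055, "tz": 0.001, "ax": 0, "ay": 0, "az": 1.5, "jaw": -0.1},
    {"tx": -0.005, "ty": -0.09, "tz": 0.001, "ax": 0, "ay": 0, "az": 2.5, "jaw": -0.1},
    {"tx": -0.007, "ty": -0.125, "tz": 0.001, "ax": 0, "ay": 0, "az": 3.5, "jaw": -0.1},
    {"tx": -0.009, "ty": -0.16, "tz": 0.001, "ax": 0, "ay": 0, "az": 5, "jaw": -0.1},
    {"tx": -0.011, "ty": -0.195, "tz": 0.001, "ax": 0, "ay": 0, "az": 6, "jaw": -0.1},
    {"tx": -0.013, "ty": -0.23, "tz": 0.001, "ax": 0, "ay": 0, "az": 7, "jaw": -0.1},
    {"tx": -0.015, "ty": -0.265, "tz": 0.001, "ax": 0, "ay": 0, "az": 8, "jaw": -0.1},
    {"tx": -0.017, "ty": -0.3, "tz": 0.001, "ax": 0, "ay": 0, "az": 9, "jaw": -0.1},
    {"tx": -0.018, "ty": -0.335, "tz": 0.001, "ax": 0, "ay": 0, "az": 10, "jaw": -0.1},
    {"tx": -0.019, "ty": -0.36, "tz": 0.001, "ax": 0, "ay": 0, "az": 11, "jaw": -0.1},
    {"tx": -0.019, "ty": -0.3715, "tz": 0.001, "ax": 0, "ay": 0, "az": 11, "jaw": -0.1},
  ],
)

```text
t: 27.12
position: [0.4554, -0.1825, 0.2184]
tcp_rot: [-0.196, -3.133, -0.001]
wrist_force: [0.2, 0.3, -2.3]
gripper_width: 0.526
grip_force: 12.0
```

```bash
cat > look.py <<'E'
from h import *
arm.read_camera("top")
o=arm.get_obs(); b=arm.read_camera("wrist"); s=arm.read_camera("scene"); o2=arm.get_obs()
print(o["position"],o2["position"])
go([.454,-.1795,.22],R0(173))
A=Rn.from_rotvec(o2["tcp_rot"]).as_matrix(); T=o2["position"]
# pack pose in tool: pitch about tool y through pinch point
m=arm.trace("red_pack","scene"); print([(x["p"],x["centre"]) for x in m])
cs=cam("scene")
# model outline upright: bottom at 45 mm below tcp
def pts(pitch,dz):
    P=np.array([[x,y,z] for x in(-.01,.01) for y in(-.025,.025) for z in(0,.072)]+[[0,y,.098] for y in(-.025,.025)])
    c=np.array([0,0,.0638]); P=Rn.from_euler("y",pitch,degrees=True).apply(P-c)   # pack frame, x inward
    Q=np.c_[-P[:,0],P[:,1],-P[:,2]-.0188-dz]
    return Q@A.T+T
x=proj(cs,pts(0,0)); x0,y0=(x.min(0)-[25,40]).astype(int); k=6
im=cv2.resize(s[y0:y0+95,x0:x0+85],None,fx=k,fy=k,interpolation=cv2.INTER_CUBIC)
for pitch,col in((0,(0,255,0)),(-8,(255,255,0))):
    q=((proj(cs,pts(pitch,0))-[x0,y0]+.5)*k).astype(int)
    for e in((0,2),(4,6),(0,4),(2,6),(8,9)): cv2.line(im,tuple(map(int,q[e[0]])),tuple(map(int,q[e[1]])),col,1)
w=cv2.resize(b[190:340,200:350],None,fx=3,fy=3.8,interpolation=cv2.INTER_CUBIC)
im=cv2.copyMakeBorder(im,0,max(0,570-im.shape[0]),0,0,cv2.BORDER_CONSTANT)[:570]; w=w[:570,:800-im.shape[1]]
save(np.hstack([im,w]),"sc4.png"); save(b,"w7.png")
E
python3 look.py
```

```text
[ 0.4554 -0.1827  0.2184] [ 0.4546 -0.1795  0.2185]
shift [ 0.0006 -0.0001 -0.0015] turn [ 0.0288 -0.1197 -0.0392]
[(0.87, [214.3, 196.7]), (0.54, [227.6, 258.2])]
```

View pics/sc4.png

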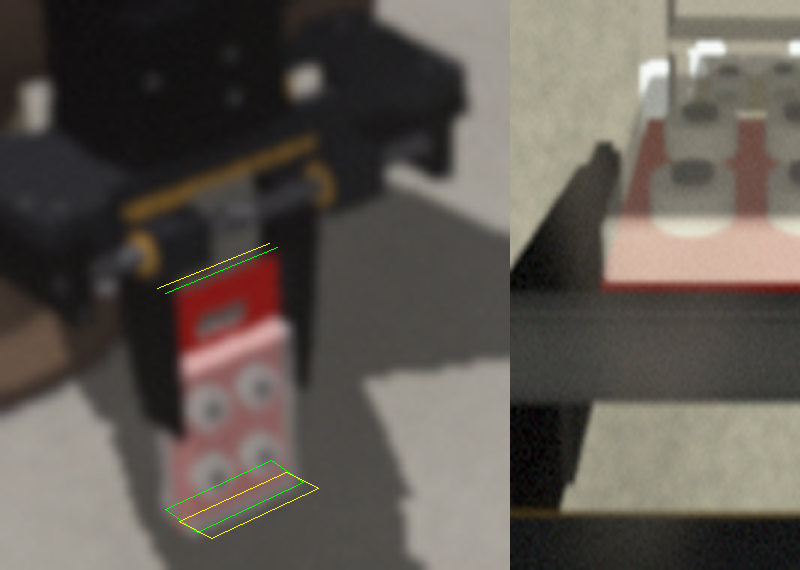

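The scene crop shows the pack upright in the grip: card top (177,292)–(280,260), slot (222,318), bottom near (190,530). It is close to the zero-pitch model (green), so I'll fit the pitch from the mask.

```bash
cat > fit.py <<'E'
from h import *
from scipy.optimize import minimize
s=arm.read_camera("scene"); o=arm.get_obs(); A=Rn.from_rotvec(o["tcp_rot"]).as_matrix(); T=o["position"]; cs=cam("scene")
M=arm.trace("red_pack","scene")[0]["pixels"]; ys,xs=np.nonzero(M); print(xs.min(),xs.max(),ys.min(),ys.max(),M.sum())
k=8; x0,y0=xs.min()-10,ys.min()-10; W,H=np.ptp(xs)+20,np.ptp(ys)+20
obs=cv2.resize(M[y0:y0+H,x0:x0+W].astype(np.float32),None,fx=k,fy=k,interpolation=cv2.INTER_LINEAR)>.5
P0=np.array([[x,y,z] for x in(-.01,.01) for y in(-.025,.025) for z in(0,.072)]+[[0,y,z] for y in(-.025,.025) for z in(.072,.098)])
def mask(p):
    P=Rn.from_euler("xy",[p[4],p[0]],degrees=True).apply(P0-[0,0,.0638])
    Q=np.c_[-P[:,0]+p[1]/1e3,P[:,1]+p[2]/1e3,-P[:,2]-.0188-p[3]/1e3]@A.T+T
    q=((proj(cs,Q)-[x0,y0]+.5)*k).astype(np.int32); m=np.zeros(obs.shape,np.uint8)
    cv2.fillConvexPoly(m,cv2.convexHull(q[:8]),1); cv2.fillConvexPoly(m,cv2.convexHull(q[8:]),1); return m>0
f=lambda p: np.mean(mask(p)^obs)/np.mean(obs)+.002*(p[4]/2)**2
for st in(-8,0,8):
    r=minimize(f,[st,0,0,0,0],method="Nelder-Mead",options=dict(initial_simplex=np.array([[st,0,0,0,0]]+[list(np.array([st,0,0,0,0])+d) for d in np.diag([5,3,3,3,2])]),maxiter=300)); print(r.x,r.fun)
E
python3 fit.py
```

```text
205 227 173 216 740
[ 3.3132 -1.7639 -0.0679 -0.3121 -0.996 ] 0.20837187814175884
[ 3.3643  0.1752  0.8251 -1.6655  0.3176] 0.20104284548543552
[ 3.4346  0.8163  1.1819 -2.2237  0.737 ] 0.20033494729171156
```

Emit:
step_arm(
  plan=[
    {"tx": -0.0004, "ty": 0, "tz": 0.01, "ax": 0, "ay": -1.5, "az": 0, "jaw": -0.1},
    {"tx": -0.0004, "ty": 0, "tz": 0.025, "ax": 0, "ay": -3, "az": 0, "jaw": -0.1},
    {"tx": -0.0004, "ty": 0, "tz": 0.04, "ax": 0, "ay": -3, "az": 0, "jaw": -0.1},
    {"tx": -0.0004, "ty": 0, "tz": 0.06, "ax": 0, "ay": -3, "az": 0, "jaw": -0.1},
    {"tx": -0.0004, "ty": 0, "tz": 0.08, "ax": 0, "ay": -3, "az": 0, "jaw": -0.1},
    {"tx": -0.0004, "ty": 0, "tz": 0.1, "ax": 0, "ay": -3, "az": 0, "jaw": -0.1},
    {"tx": -0.0004, "ty": 0, "tz": 0.107, "ax": 0, "ay": -3, "az": 0, "jaw": -0.1},
    {"tx": -0.0004, "ty": 0, "tz": 0.112, "ax": 0, "ay": -3, "az": 0, "jaw": -0.1},
    {"tx": -0.0004, "ty": 0, "tz": 0.112, "ax": 0, "ay": -3, "az": 0, "jaw": -0.1},
    {"tx": -0.0004, "ty": 0, "tz": 0.112, "ax": 0, "ay": -3, "az": 0, "jaw": -0.1},
  ],
  grip_force=8,
)

```text
t: 28.25
position: [0.4553, -0.1794, 0.108]
tcp_rot: [0.187, 3.083, -0.007]
wrist_force: [-0.1, 0.6, -1.3]
gripper_width: 0.528
grip_force: 8.0
```

```bash
python3 -c "from h import *
force(6)
b=arm.read_camera('wrist');o=arm.get_obs();cm=cam('wrist',o);R=Rn.from_euler('z',-7,degrees=True)
X=np.array([.4734,-.181,0])+R.apply([[x,y,.045] for x,y in((-.037,.033),(-.037,-.033),(-.002,-.033),(-.002,.033))])
q=proj(cm,X).astype(int);print(q)
im=b.copy();cv2.polylines(im,[q.reshape(-1,1,2)],True,(0,255,0),1)
save(cv2.resize(im[120:330,180:380],None,fx=2.8,fy=2.8,interpolation=cv2.INTER_CUBIC),'w8.png')"
```

```text
F [ 0.1991 -0.2798 -0.9194  9.4052 -9.2114  4.2039] +- [0.1651 0.1516 0.2267 0.551  0.8697 1.3909] pos [ 0.4551 -0.1797  0.1079] w 49.64 g 8.0 t 28.55
[[323 188]
 [236 188]
 [238 231]
 [321 231]]
```

View pics/w8.png

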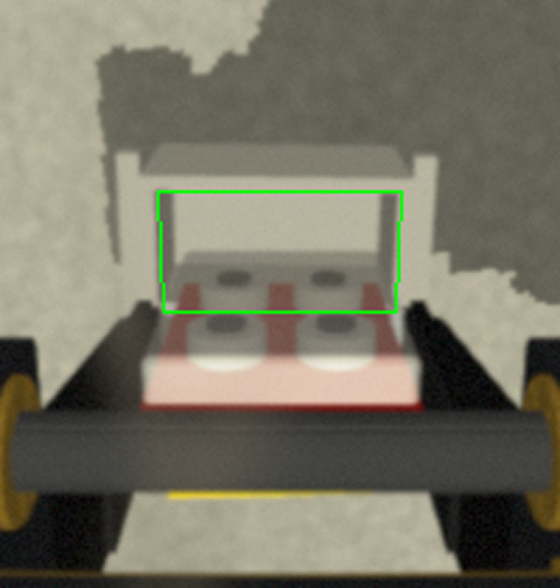

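The predicted slot opening (green) lies on the real one, cols 157–400. The pack's bottom front edge (cols 180–378, row 255) is centred in it.

```bash
python3 -c "from h import *
o=arm.get_obs();cm=cam('wrist',o);R=Rn.from_euler('z',-7,degrees=True)
for z in(.060,.0625): X=onplane(cm,[[180/2.8+180,255/2.8+120],[378/2.8+180,255/2.8+120]],z);print(R.inv().apply(X-[.454,-.1795,0]))"
```

```text
[[-0.0046 -0.0249  0.06  ]
 [-0.0046  0.0265  0.06  ]]
[[-0.0054 -0.0246  0.0625]
 [-0.0055  0.0262  0.0625]]
```

```bash
python3 -c "from h import *
o=arm.get_obs();cm=cam('wrist',o);R=Rn.from_euler('z',-7,degrees=True)
for z in(.131,.1335,.136): X=onplane(cm,[[145/2.8+180,357/2.8+120],[420/2.8+180,357/2.8+120],[143/2.8+180,404/2.8+120],[420/2.8+180,404/2.8+120]],z);print(R.inv().apply(X-[.454,-.1795,0]))"
```

```text
[[-0.0088 -0.0233  0.131 ]
 [-0.0089  0.0264  0.131 ]
 [ 0.0007 -0.0242  0.131 ]
 [ 0.0006  0.0269  0.131 ]]
[[-0.01   -0.0229  0.1335]
 [-0.0101  0.026   0.1335]
 [-0.0007 -0.0237  0.1335]
 [-0.0007  0.0265  0.1335]]
[[-0.0112 -0.0225  0.136 ]
 [-0.0112  0.0255  0.136 ]
 [-0.002  -0.0233  0.136 ]
 [-0.0021  0.026   0.136 ]]
```

Emit:
step_arm(
  plan=[
    {"tx": 0.0005, "ty": 0, "tz": 0, "ax": 0, "ay": 1.7, "az": 0, "jaw": -0.1},
    {"tx": 0.0011, "ty": 0, "tz": 0, "ax": 0, "ay": 3.5, "az": 0, "jaw": -0.1},
    {"tx": 0.0011, "ty": 0, "tz": 0, "ax": 0, "ay": 3.5, "az": 0, "jaw": -0.1},
    {"tx": 0.0016, "ty": 0, "tz": 0.01, "ax": 0, "ay": 3.5, "az": 0, "jaw": -0.1},
    {"tx": 0.0021, "ty": 0, "tz": 0.02, "ax": 0, "ay": 3.5, "az": 0, "jaw": -0.1},
    {"tx": 0.0026, "ty": 0, "tz": 0.028, "ax": 0, "ay": 3.5, "az": 0, "jaw": -0.1},
    {"tx": 0.0029, "ty": 0, "tz": 0.034, "ax": 0, "ay": 3.5, "az": 0, "jaw": -0.1},
    {"tx": 0.0032, "ty": 0, "tz": 0.04, "ax": 0, "ay": 3.5, "az": 0, "jaw": -0.1},
    {"tx": 0.0034, "ty": 0, "tz": 0.044, "ax": 0, "ay": 3.5, "az": 0, "jaw": -0.1},
    {"tx": 0.0036, "ty": 0, "tz": 0.048, "ax": 0, "ay": 3.5, "az": 0, "jaw": -0.1},
    {"tx": 0.0036, "ty": 0, "tz": 0.048, "ax": 0, "ay": 3.5, "az": 0, "jaw": -0.1},
  ],
  grip_force=6,
)

```text
t: 29.52
position: [0.4537, -0.1794, 0.0587]
tcp_rot: [-0.191, -3.127, 0.0]
wrist_force: [-0.0, -0.1, -1.0]
gripper_width: 0.527
grip_force: 6.0
```

```bash
python3 -c "from h import *
force(6);go([.454,-.1795,.054],R0(173))"
```

```text
F [ -0.215   -0.1473  -1.3144   9.2292 -16.6568  -2.5882] +- [0.2014 0.1592 0.14   1.2898 1.4648 0.5605] pos [ 0.454  -0.1796  0.0595] w 49.82 g 6.0 t 29.82
shift [-0.      0.0001  0.0055] turn [-0.0647 -0.4581  0.0159]
```

Emit:
step_arm(
  plan=[
    {"tx": 0, "ty": 0, "tz": 0.001, "ax": 0, "ay": 0, "az": 0, "jaw": -0.1},
    {"tx": 0, "ty": 0, "tz": 0.002, "ax": 0, "ay": 0, "az": 0, "jaw": -0.1},
    {"tx": 0, "ty": 0, "tz": 0.003, "ax": 0, "ay": 0, "az": 0, "jaw": -0.1},
    {"tx": 0, "ty": 0, "tz": 0.004, "ax": 0, "ay": 0, "az": 0, "jaw": -0.1},
    {"tx": 0, "ty": 0, "tz": 0.005, "ax": 0, "ay": 0, "az": 0, "jaw": -0.1},
    {"tx": 0, "ty": 0, "tz": 0.006, "ax": 0, "ay": 0, "az": 0, "jaw": -0.1},
    {"tx": 0, "ty": 0, "tz": 0.007, "ax": 0, "ay": 0, "az": 0, "jaw": -0.1},
    {"tx": 0, "ty": 0, "tz": 0.007, "ax": 0, "ay": 0, "az": 0, "jaw": -0.1},
  ],
  grip_force=5,
)

```text
t: 30.48
position: [0.4537, -0.1795, 0.052]
tcp_rot: [-0.191, -3.127, 0.0]
wrist_force: [-0.1, 0.2, -1.2]
gripper_width: 0.528
grip_force: 5.0
```

```bash
python3 -c "from h import *
force(6)"
```

```text
F [ -0.0203  -0.0485  -0.9934   8.7367 -16.3873   1.3964] +- [0.1198 0.1447 0.1358 1.7257 1.2605 0.9014] pos [ 0.4538 -0.1795  0.0523] w 50.24 g 5.0 t 30.78
```

Emit:
step_arm(
  plan=[
    {"tx": 0, "ty": 0, "tz": 0.0005, "ax": 0, "ay": 0, "az": 0, "jaw": -0.1},
    {"tx": 0, "ty": 0, "tz": 0.001, "ax": 0, "ay": 0, "az": 0, "jaw": -0.1},
    {"tx": 0, "ty": 0, "tz": 0.0015, "ax": 0, "ay": 0, "az": 0, "jaw": -0.1},
    {"tx": 0, "ty": 0, "tz": 0.002, "ax": 0, "ay": 0, "az": 0, "jaw": -0.1},
    {"tx": 0, "ty": 0, "tz": 0.002, "ax": 0, "ay": 0, "az": 0, "jaw": -0.1},
  ],
)

```text
t: 31.2
position: [0.4537, -0.1795, 0.0501]
tcp_rot: [-0.191, -3.127, 0.001]
wrist_force: [-0.8, 0.0, -1.1]
gripper_width: 0.521
grip_force: 5.0
```

```bash
python3 -c "from h import *
force(6)"
```

```text
F [  0.2      0.0024  -1.2294   9.6025 -15.1542  -0.927 ] +- [0.1386 0.1516 0.112  1.3271 1.2432 0.9466] pos [ 0.4538 -0.1795  0.0503] w 49.91 g 5.0 t 31.5
```

Emit:
step_arm(
  plan=[
    {"tx": 0, "ty": 0, "tz": 0.0004, "ax": 0, "ay": 0, "az": 0, "jaw": -0.1},
    {"tx": 0, "ty": 0, "tz": 0.0008, "ax": 0, "ay": 0, "az": 0, "jaw": -0.1},
    {"tx": 0, "ty": 0, "tz": 0.0012, "ax": 0, "ay": 0, "az": 0, "jaw": -0.1},
    {"tx": 0, "ty": 0, "tz": 0.0016, "ax": 0, "ay": 0, "az": 0, "jaw": -0.1},
    {"tx": 0, "ty": 0, "tz": 0.0016, "ax": 0, "ay": 0, "az": 0, "jaw": -0.1},
  ],
)

```text
t: 31.92
position: [0.454, -0.1795, 0.0491]
tcp_rot: [-0.191, -3.128, 0.001]
wrist_force: [-1.2, 0.8, 5.7]
gripper_width: 0.525
grip_force: 5.0
```

```bash
python3 -c "from h import *
force(8)"
```

```text
F [-0.5741  0.7403  5.5991 30.668  -5.84    0.2519] +- [0.1022 0.1964 0.1004 1.2532 1.1936 0.6706] pos [ 0.454  -0.1795  0.049 ] w 49.44 g 5.0 t 32.32
```

Emit:
step_arm(
  plan=[
    {"tx": 0, "ty": 0, "tz": -0.0004, "ax": 0, "ay": 0, "az": 0, "jaw": -0.1},
    {"tx": 0, "ty": 0, "tz": -0.0004, "ax": 0, "ay": 0, "az": 0, "jaw": 0.05},
    {"tx": 0, "ty": 0, "tz": -0.0004, "ax": 0, "ay": 0, "az": 0, "jaw": 0.08},
    {"tx": 0, "ty": 0, "tz": -0.0004, "ax": 0, "ay": 0, "az": 0, "jaw": 0.12},
    {"tx": 0, "ty": 0, "tz": -0.0004, "ax": 0, "ay": 0, "az": 0, "jaw": 0.17},
    {"tx": 0, "ty": 0, "tz": -0.0004, "ax": 0, "ay": 0, "az": 0, "jaw": 0.22},
    {"tx": 0, "ty": 0, "tz": -0.0004, "ax": 0, "ay": 0, "az": 0, "jaw": 0.27},
    {"tx": 0, "ty": 0, "tz": -0.0004, "ax": 0, "ay": 0, "az": 0, "jaw": 0.3},
    {"tx": 0, "ty": 0, "tz": -0.0004, "ax": 0, "ay": 0, "az": 0, "jaw": 0.3},
    {"tx": 0, "ty": 0, "tz": -0.0004, "ax": 0, "ay": 0, "az": 0, "jaw": 0.3},
  ],
)

```text
t: 33.15
position: [0.4538, -0.1795, 0.049]
tcp_rot: [-0.191, -3.127, 0.001]
wrist_force: [-0.4, -0.1, -0.3]
gripper_width: 0.651
grip_force: 0.0
```

```bash
python3 -c "from h import *
force(6)"
```

```text
F [  0.2754  -0.1971   0.0221   8.1913 -15.2433   1.7841] +- [0.1762 0.1337 0.0978 1.0093 0.4333 1.0124] pos [ 0.4538 -0.1795  0.049 ] w 61.62 g 0.0 t 33.45
```

Emit:
step_arm(
  plan=[
    {"tx": 0, "ty": 0, "tz": -0.005, "ax": 0, "ay": 0, "az": 0, "jaw": 0.3},
    {"tx": 0, "ty": 0, "tz": -0.012, "ax": 0, "ay": 0, "az": 0, "jaw": 0.3},
    {"tx": 0, "ty": 0, "tz": -0.022, "ax": 0, "ay": 0, "az": 0, "jaw": 0.3},
    {"tx": 0, "ty": 0, "tz": -0.035, "ax": 0, "ay": 0, "az": 0, "jaw": 0.3},
    {"tx": 0, "ty": 0, "tz": -0.05, "ax": 0, "ay": 0, "az": 0, "jaw": 0.3},
    {"tx": 0, "ty": 0, "tz": -0.07, "ax": 0, "ay": 0, "az": 0, "jaw": 0.3},
    {"tx": 0, "ty": 0, "tz": -0.09, "ax": 0, "ay": 0, "az": 0, "jaw": 0.3},
    {"tx": 0, "ty": 0, "tz": -0.12, "ax": 0, "ay": 0, "az": 0, "jaw": 0.3},
    {"tx": 0, "ty": 0, "tz": -0.15, "ax": 0, "ay": 0, "az": 0, "jaw": 0.3},
    {"tx": 0, "ty": 0, "tz": -0.18, "ax": 0, "ay": 0, "az": 0, "jaw": 0.3},
    {"tx": 0, "ty": 0, "tz": -0.18, "ax": 0, "ay": 0, "az": 0, "jaw": 0.3},
    {"tx": 0, "ty": 0, "tz": -0.18, "ax": 0, "ay": 0, "az": 0, "jaw": 0.3},
  ],
)

```text
t: 34.45
position: [0.4556, -0.1796, 0.2312]
tcp_rot: [-0.191, -3.131, 0.003]
wrist_force: [-0.8, 0.2, -0.3]
gripper_width: 0.653
grip_force: 0.0
```

```bash
python3 - <<'E'
from h import *
b=arm.read_camera("wrist");o=arm.get_obs();s=arm.read_camera("scene"); r=arm.trace("red_pack","scene"); print([(x["p"],x["centre"]) for x in r[:2]]); cs=cam("scene"); cw=cam("wrist",o)
c=np.array([.454,-.1795,.004]); R=Rn.from_euler("z",-7,degrees=True); X=c+R.apply([[0,-.025,.098],[0,.025,.098],[-.01,-.025,0.072],[-.01,.025,.072]])
q=proj(cs,X); print("expected scene",q, "wrist",proj(cw,X)); x0,y0=(q.mean(0)-[35,30]).astype(int)
i1=cv2.resize(s[y0:y0+70,x0:x0+70],None,fx=5.7,fy=5.7,interpolation=cv2.INTER_CUBIC); p=proj(cw,X).mean(0); x1,y1=int(p[0])-75,int(p[1])-75; print(x0,y0,x1,y1)
i2=cv2.resize(b[max(y1,0):max(y1,0)+150,x1:x1+150],(399,399),interpolation=cv2.INTER_CUBIC); save(np.hstack([i1,i2]),"end.png")
E
```

```text
[(0.86, [215.4, 248.3])]
expected scene [[209.4413 241.5808]
 [226.479  233.073 ]
 [207.5899 248.3362]
 [224.3561 239.8261]] wrist [[253.2845 197.2772]
 [304.1044 197.3418]
 [255.1729 182.7357]
 [302.4542 182.7938]]
181 210 203 115
```

View pics/end.png

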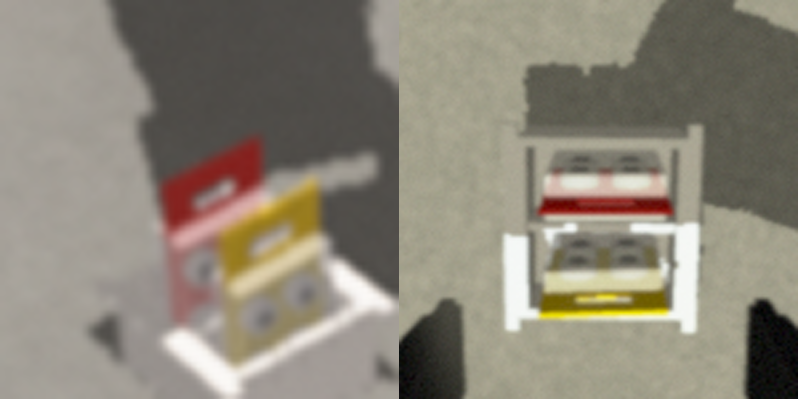

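The red pack stands upright in the empty slot, parallel to the yellow one (card at crop (605,207), where expected), and the gripper is clear.

```bash
python3 -c "from rig import arm; print(arm.finish_job())"
```

```text
the job is handed in; nothing more can be done
None
```

The red pack is off its peg and standing upright in the caddy's empty slot, released with the gripper clear, and the job was handed in at about 35 s without a verdict shown; on the sloped tip it briefly caught the wire at about 5 N net (limit 6 N), and I did not re-measure the other items at the end.

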